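# Sort the outgoing parcels by size into the row of order bins

## Robot

A 6-joint arm with a two-finger parallel gripper is mounted at the origin on the work surface. World frame = base frame: x ahead of the robot, y to its left, z up, the work surface at z = 0. Lengths are in mm, angles in rad, forces in N, time in s.
With the tool pointing down it reaches from about 350 to 775 mm from the base axis. Payload 7.3 kg.
Tool frame: the origin (TCP) lies on the mounting face of the last link; the fingertips stand 178 mm ahead of it and the grasp point (between the pads) lies 159 mm ahead of it (bot.grip_point_offset is the distance from the TCP to the grasp point, in mm); x points along the fingers, y is the direction in which the jaws open and shut, and the axes are right-handed (so a half turn about x gives the same grasp; the last joint's range is limited). The gripper opens to 92 mm and grips with 3 to 60 N. Pads are 19 mm wide; open, the fingers measure 130 mm over their backs; the gripper's body (75 mm by 190 mm) begins 47 mm behind the grasp point.
Start: joints at [-0.146, 0.342, 1.524, -0, 1.275, -0.146], TCP at [525.003, 0.022, 404.741] pointing down, gripper open.
Joint ranges: [-2.53, 2.53], [-0.77, 2.02], [0.04, 2.7], [-1, 4.14], [0.28, 2.66], [-3.11, 3.11]. Speed limits (rad/s): [2.57, 2.57, 3.14, 3.14, 3.14, 3.14].

## Interface

Orientations are given as [roll, pitch, yaw] about the fixed x, y, z axes, in that order (R = Rz(yaw) Ry(pitch) Rx(roll)).
In Python, from plant import bot gives the robot as it stands.
- The arm moves only by the tool arm_command, never from a script. Its argument "moves" is a list of rows, each a list of 5 numbers: the shift along the tool's x, y, z in cm, then the turn about the tool's x in degrees, then the opening, from 0 (shut) to 1 (fully open). A call has 1 to 10 rows; each row is the pose to reach, as a shift and turn from the pose measured when the call began, along the tool's axes at that moment; what a row does not reach only later rows make up. A row lasts 1/10 s, in which the tool goes at most 50 mm and 8.59 degrees, less where a joint would pass 70% of its speed; a pose out of reach is approached as far as the arm can. A call with a gripper value outside its range is refused whole. The fingers move at their own pace and stop on an object; the grip force is fixed at half the most. Time passes only in rows, so rows that repeat a pose let the fingers close. It gives the time, the measured TCP pose, the force and the opening at its end, in the units of the state.
- bot.get_obs(): the state, without advancing time (a new reading comes with each control period).
- bot.capture(name): name is "scene" or "side" or "wrist"; returns a dict with "frame" (384x512x3 uint8, blue, green, red), "K" (3x3 intrinsics, pixels), "origin" and "orientation" of the camera in the world; the wrist camera has in their place "T_tool_cam" (4x4, takes a point from camera to tool coordinates, whose origin is the TCP and whose axes are the tool frame's). Camera axes: x right, y down, z forward; pixel columns grow to the right and rows downward; lengths in mm; the calibration is good to about 2 mm. A picture is of the moment at which its call begins: read the wrist's pose just before it. There is no depth.
- bot.close_job(): hands the job in, once; it reports no verdict.
The state is a dict: "time": time; "joint_positions": joint angles; "dq": joint speeds; "tau": joint torques, N m; "tool_pos": TCP position; "tcp_rot": TCP orientation; "contact_force": force on the tool from outside, world axes, zero at the start; "moment": the same for the moment, N m; "grip_width": finger opening in mm.
Only numpy, scipy, OpenCV 4.12 (cv2) and the standard library are available. Lean on these libraries where they do the work, as an engineer would, in place of code of your own. Each camera call takes 0.05 s, during which the arm holds its last target.

## Task

Sort the four taped parcels by size into the row of white bins, one to a bin: the smallest in the bin next to the parcel scale, then each bigger one in the next bin along, the largest in the bin farthest from the scale. Stand each upright on the bin floor, in the middle, with its long side along the row; set it down rather than drop it, and leave the roll of tape where it lies.

Things in the scene. Friction and masses are not known exactly. Their poses are not given: they have to be found in the camera images.
- parcel_small_center (a point): The smallest of four loose parcels: taped kraft carton 30 mm wide (its x, the side to grip), 50 mm long (its y), 46 mm tall (z up), standing upright on the bench. This point is its centre, 23 mm above its underside and 23 mm below its top; it carries a strip of brown tape along the top and white labels without lettering.
- parcel_medium_center (a point): The second smallest of four loose parcels: taped kraft carton 38 mm wide (its x, the side to grip), 64 mm long (its y), 66 mm tall (z up), standing upright on the bench. This point is its centre, 33 mm above its underside and 33 mm below its top; it carries a strip of brown tape along the top and white labels without lettering.
- parcel_large_center (a point): The second largest of four loose parcels: taped kraft carton 46 mm wide (its x, the side to grip), 78 mm long (its y), 86 mm tall (z up), standing upright on the bench. This point is its centre, 43 mm above its underside and 43 mm below its top; it carries a strip of brown tape along the top and white labels without lettering.
- parcel_largest_center (a point): The largest of four loose parcels: taped kraft carton 54 mm wide (its x, the side to grip), 92 mm long (its y), 106 mm tall (z up), standing upright on the bench. This point is its centre, 53 mm above its underside and 53 mm below its top; it carries a strip of brown tape along the top and white labels without lettering.
- bin_a_floor (a point): One of four equal, fixed white corrugated bin boxes, kraft inside, that stand side by side in one row about 117 mm apart on a black rubber strip (the letter does not tell its place in the row). Inside 120 mm deep (its x, away from the robot) by 106 mm wide (its y, along the row); 3 mm walls, 50 mm high at the sides, 28 mm at the front lip, 62 mm at the back (measured from the bin's underside). This point is the middle of its inner floor, 6 mm above the bench.
- bin_b_floor (a point): One of four equal, fixed white corrugated bin boxes, kraft inside, that stand side by side in one row about 117 mm apart on a black rubber strip (the letter does not tell its place in the row). Inside 120 mm deep (its x, away from the robot) by 106 mm wide (its y, along the row); 3 mm walls, 50 mm high at the sides, 28 mm at the front lip, 62 mm at the back (measured from the bin's underside). This point is the middle of its inner floor, 6 mm above the bench.
- bin_c_floor (a point): One of four equal, fixed white corrugated bin boxes, kraft inside, that stand side by side in one row about 117 mm apart on a black rubber strip (the letter does not tell its place in the row). Inside 120 mm deep (its x, away from the robot) by 106 mm wide (its y, along the row); 3 mm walls, 50 mm high at the sides, 28 mm at the front lip, 62 mm at the back (measured from the bin's underside). This point is the middle of its inner floor, 6 mm above the bench.
- bin_d_floor (a point): One of four equal, fixed white corrugated bin boxes, kraft inside, that stand side by side in one row about 117 mm apart on a black rubber strip (the letter does not tell its place in the row). Inside 120 mm deep (its x, away from the robot) by 106 mm wide (its y, along the row); 3 mm walls, 50 mm high at the sides, 28 mm at the front lip, 62 mm at the back (measured from the bin's underside). This point is the middle of its inner floor, 6 mm above the bench.
- scale: Fixed grey parcel scale with a square-cornered steel platform and a small display, 160 x 170 mm, 44 mm high, at one end of the row of bins (either end), about 175 mm from the middle of the nearest bin; a tape gun lies at the other end. Origin: centre of its underside.
- tape_roll_center (a point): Loose roll of brown packing tape lying flat on the bench, 110 mm across, 48 mm high, off to the right of the parcels; not part of the job. This point is its centre, 24 mm up.
Mind the look-alikes: they are no part of the job. Leave any yellow look-alike of the part that bears parcel_large_center alone. What is shaped like the part that bears bin_d_floor but purple is not meant.

How it is judged:
By the outcome, as a careful person would: the job done as asked, in the order asked, and still so for the second after the job is handed in, with the robot touching nothing.
It also fails if it takes over 99 s, if anything falls off the work surface, if the arm or the gripper's body presses on something with over 40 N, if the wrist force passes 120 N, or if a joint passes its speed limit or range.

## Working session

There is one attempt and no reset: what is moved stays moved. The work goes in short steps, Python scripts to look and compute and a tool call to move; the robot and the scene stay as the last step left them, time stands still between calls to the robot, and variables do not carry over. Pictures are saved under pics/ and viewed, and the job is handed in when it is done.

Besides the shell and the picture viewer there is one more tool, called after "Emit:" in YAML: its name, and indented under it one key for each argument. arm_command: Moves the arm, as the interface text tells. Its arguments: {"type":"object","properties":{"moves":{"type":"array"}},"required":["moves"]}

```bash
ls; mkdir -p pics; python3 - <<'E'
from plant import bot
import cv2,json,pickle
o=bot.get_obs();print({k:o[k] for k in('time','tool_pos','tcp_rot','contact_force','grip_width')},bot.grip_point_offset)
for n in('scene','side','wrist'):
    c=bot.capture(n);cv2.imwrite(f'pics/{n}0.png',c['frame']);pickle.dump(c,open(f'pics/{n}0.pkl','wb'))
    print(n,{k:v for k,v in c.items() if k!='frame'})
E
```

```text
pics
{'time': 0.0, 'tool_pos': array([5.24867442e+02, 4.93212618e-02, 4.04052255e+02]), 'tcp_rot': array([-1.71474332,  1.56928998,  2.99764695]), 'contact_force': array([-0.01362046, -0.61075323,  0.38978454]), 'grip_width': 92.07738931170141} 159.20000000000002
scene {'K': array([[478.75315783,   0.        , 259.42765191],
       [  0.        , 478.75315783, 186.89207409],
       [  0.        ,   0.        ,   1.        ]]), 'origin': array([1254.41508415,  476.12537666, 1192.87389167]), 'orientation': array([-2.4992735 ,  0.00654018,  2.21595602])}
side {'K': array([[388.15640935,   0.        , 263.6290069 ],
       [  0.        , 388.15640935, 192.68745181],
       [  0.        ,   0.        ,   1.        ]]), 'origin': array([  31.74451182, -693.42280659, 1076.0776012 ]), 'orientation': array([-2.45758764, -0.01646644, -0.6552633 ])}
wrist {'K': array([[265.08730502,   0.        , 251.35478588],
       [  0.        , 265.08730502, 185.1026309 ],
       [  0.        ,   0.        ,   1.        ]]), 'T_tool_cam': array([[ 1.06718190e-03, -2.72135121e-01,  9.62258457e-01,
         1.97179035e+01],
       [ 9.99999379e-01, -1.77938019e-05, -1.11407029e-03,
         4.38768623e-01],
       [ 3.20299889e-04,  9.62259048e-01,  2.72134933e-01,
        -7.38427035e+01],
       [ 0.00000000e+00,  0.00000000e+00,  0.00000000e+00,
         1.00000000e+00]])}
```

View pics/scene0.png

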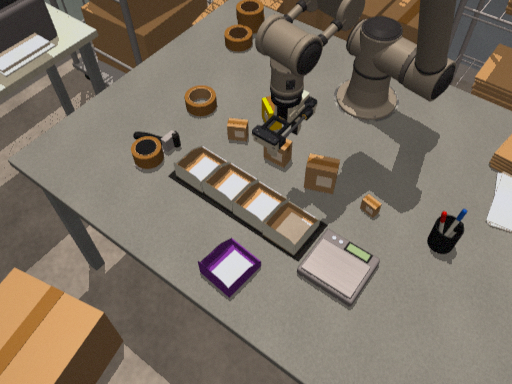

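View pics/side0.png

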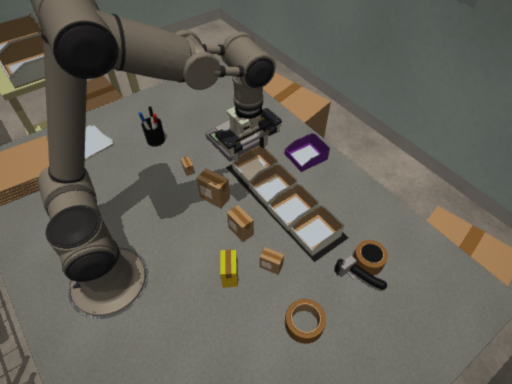

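View pics/wrist0.png

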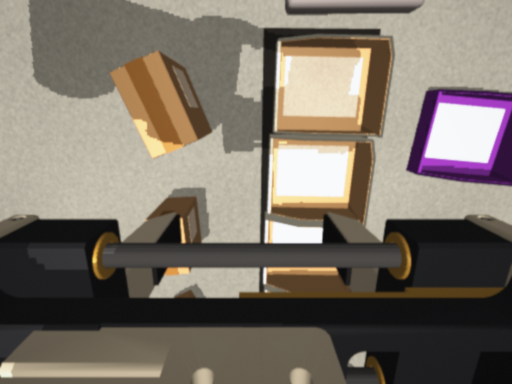

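The bins run from (200,165) to (297,222) in the scene view. The scale at (340,265) stands next to the (297,222) bin, and the tape gun is at the other end. I'll enlarge the parcels next.

```bash
cat > h.py <<'E'
import numpy as np,cv2,pickle
from scipy.spatial.transform import Rotation as R
def cam(c,tp=None,tr=None):
    if 'T_tool_cam' in c:
        T=np.eye(4);T[:3,:3]=R.from_euler('xyz',tr).as_matrix();T[:3,3]=tp
        T=T@np.array(c['T_tool_cam']);return np.array(c['K']),T[:3,:3],T[:3,3]
    return np.array(c['K']),R.from_euler('xyz',c['orientation']).as_matrix(),np.array(c['origin'])
def cast(k,px,z):
    K,Rm,o=k
    px=np.atleast_2d(np.array(px,float));d=(np.linalg.inv(K)@np.c_[px,np.ones(len(px))].T).T@Rm.T
    return o+d*((z-o[2])/d[:,2])[:,None]
def proj(k,p):
    K,Rm,o=k;q=(np.atleast_2d(p)-o)@Rm@K.T;return q[:,:2]/q[:,2:]
E
python3 - <<'E'
import cv2
a=cv2.imread('pics/scene0.png');b=cv2.imread('pics/side0.png')
cv2.imwrite('pics/sc1.png',cv2.resize(a[80:280,140:400],None,fx=3,fy=3,interpolation=2))
cv2.imwrite('pics/sd1.png',cv2.resize(b[110:310,160:400],None,fx=3,fy=3,interpolation=2))
E
```

```text
(no output)
```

View pics/sc1.png

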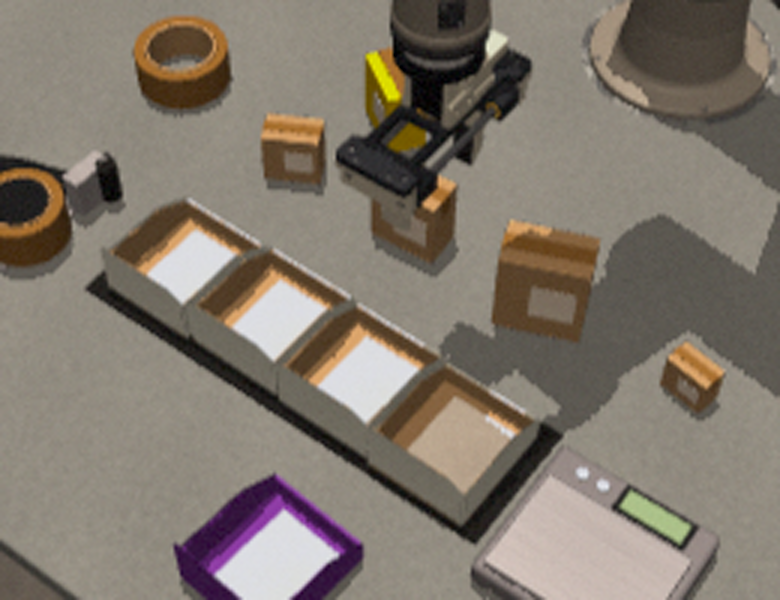

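View pics/sd1.png

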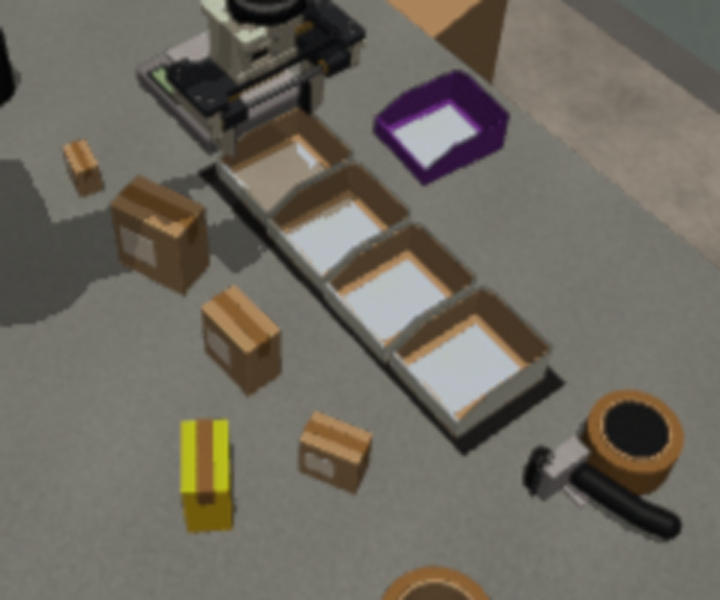

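```bash
python3 - <<'E'
from h import *
S=cam(pickle.load(open('pics/side0.pkl','rb')));C=cam(pickle.load(open('pics/scene0.pkl','rb')))
f=lambda l:np.array(l)/3+[160,110]
g=lambda l:np.array(l)/3+[140,80]
def rep(n,k,q,z):
    P=cast(k,q,z)[:,:2];e=np.roll(P,-1,0)-P
    print(n,P.mean(0).round(),'len',np.linalg.norm(e,axis=1).round(),'ang',np.degrees(np.arctan2(e[:,1],e[:,0])).round())
rep('small',S,f([(63,148),(83,139),(100,160),(80,169)]),46)
rep('largest',S,f([(113,210),(135,178),(208,214),(188,243)]),106)
rep('large',S,f([(203,322),(234,287),(281,345),(250,366)]),86)
rep('med',S,f([(302,445),(318,412),(372,432),(355,463)]),66)
rep('yellow',S,f([(182,421),(228,420),(232,495),(183,495)]),86)
rep('small sc',C,g([(665,355),(685,340),(723,370),(706,383)]),46)
rep('largest sc',C,g([(500,250),(510,222),(600,238),(593,275)]),106)
rep('med sc',C,g([(262,137),(268,115),(326,117),(324,143)]),66)
print(cast(S,f([(217,163),(465,432)]),31),cast(S,f([(212,172),(465,453)]),0), cast(C,g([(90,290),(472,540)]),0))
E
```

```text
small [423. 247.] len [27. 43. 27. 43.] ang [ -3. -92. 177.  88.]
largest [426.  65.] len [ 52. 100.  46.  97.] ang [  30.  -69. -152.  114.]
large [ 413. -107.] len [55. 90. 40. 74.] ang [  19.  -93. -177.   96.]
med [ 420. -258.] len [41. 58. 39. 55.] ang [  30.  -60. -155.  122.]
yellow [ 300. -208.] len [45. 81. 46. 80.] ang [ -36. -122.  143.   57.]
small sc [418. 247.] len [28. 48. 24. 48.] ang [166.  78. -14. -96.]
largest sc [423.  78.] len [38. 90. 48. 94.] ang [-162.  113.   23.  -73.]
med sc [ 417. -250.] len [34. 64. 39. 68.] ang [-152.  124.   35.  -61.]
[[ 554.42501     147.84139881   31.        ]
 [ 542.92863729 -316.69193413   31.        ]] [[ 556.06869388  163.76307645    0.        ]
 [ 541.11997357 -324.14725025    0.        ]] [[ 682.91665731 -318.24848033    0.        ]
 [ 686.4296104   171.3167746     0.        ]]
```

Four kraft parcels are possible, seen in the side view:
- Small at (187,165), about 27x43 mm.
- Largest at (213,187), about 50x97 mm.
- Large at (240,222).
- Medium at (271,260), about 40x57 mm.

The yellow box at (229,268) is the look-alike for large, and the purple bin is no part of the job. The scale bin is the +y end one. I'll move the wrist over the row to measure it.

Emit:
arm_command:
  moves:
    - [0,1,5,0,1]
    - [-1,2,10,0,1]
    - [-2,2,15,0,1]
    - [-2,2,15,0,1]
    - [-2,2,15,0,1]

```text
time: 0.65
tool_pos: [544.7, -151.2, 423.8]
tcp_rot: [-1.968, 1.569, 2.741]
contact_force: [0.1, 0.7, -0.5]
grip_width: 91.9
```

```bash
cat >> h.py <<'E'
def snap(bot,n,tag):
    o=bot.get_obs();c=bot.capture(n);cv2.imwrite(f'pics/{tag}.png',c['frame'])
    pickle.dump((c,o),open(f'pics/{tag}.pkl','wb'));return c,o
def ld(tag):
    c,o=pickle.load(open(f'pics/{tag}.pkl','rb'));return cam(c,o['tool_pos'],o['tcp_rot']),c['frame']
E
python3 - <<'E'
from h import *
from plant import bot
for n in('wrist','scene','side'):
    c,o=snap(bot,n,n+'1')
print(o['time'],o['tool_pos'],R.from_euler('xyz',o['tcp_rot']).as_matrix().round(3))
for n in('wrist1','scene1','side1'):
    k,f=ld(n)
    f=cv2.resize(f,(800,600),interpolation=2) if n=='wrist1' else cv2.resize(f[100:290,150:400],None,fx=3,fy=3,interpolation=2);cv2.imwrite(f'pics/{n}b.png',f)
E
```

```text
0.75 [ 544.76056335 -149.08439156  423.65334025] [[-0.002  1.     0.   ]
 [ 0.001  0.    -1.   ]
 [-1.    -0.002 -0.001]]
```

View pics/wrist1b.png

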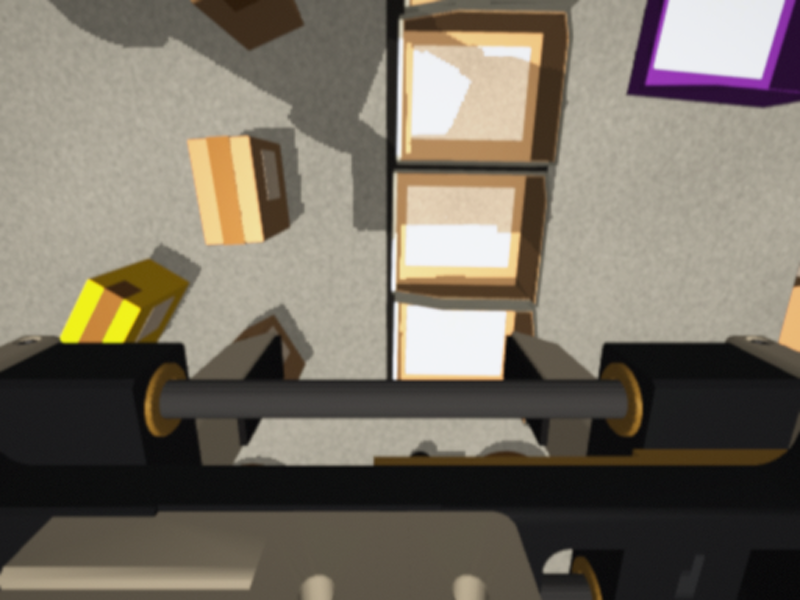

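View pics/side1b.png

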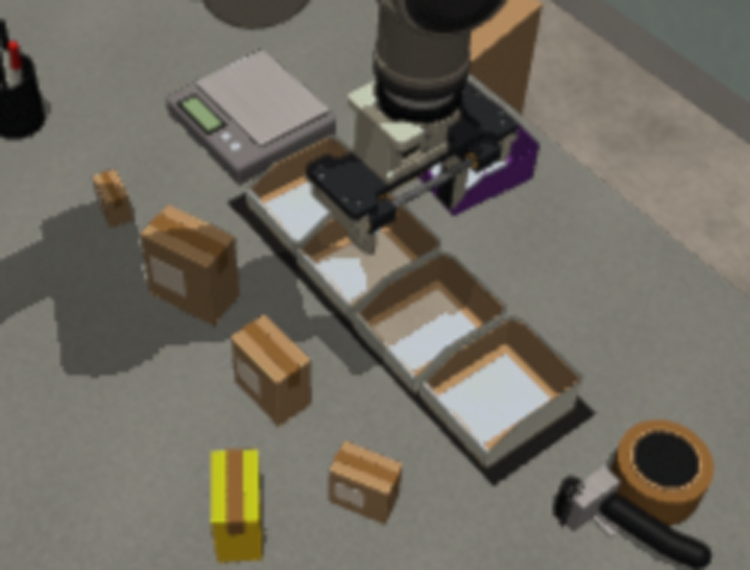

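```bash
python3 - <<'E'
from h import *
k,f=ld('wrist1')
s=.64
print('gaps z53',cast(k,np.array([(402,9),(550,9),(400,167),(540,167),(397,295),(530,302)])*s,53).round(1)[:,:2].tolist())
print('back z65',cast(k,np.array([(569,12),(552,165),(548,168),(536,304)])*s,65).round(1)[:,:2].tolist())
print('lip z31',cast(k,np.array([(400,18),(395,158),(393,175),(391,290)])*s,31).round(1)[:,:2].tolist())
print('strip z2',cast(k,np.array([(388,10),(389,200),(389,370)])*s,2).round(1)[:,:2].tolist())
print('white floor z6',cast(k,np.array([(411,46),(532,46),(524,141),(410,136), (406,184),(520,190),(512,269),(405,267)])*s,6).round(1)[:,:2].tolist())
print('large top',cast(k,np.array([(188,140),(248,136),(264,242),(206,245)])*s,86).round(1)[:,:2].tolist())
g=f[0:300,0:512];cv2.imwrite('pics/w1c.png',cv2.resize(f[0:220,230:380],None,fx=4,fy=2.7,interpolation=2))
g=ld('side1')[1];cv2.imwrite('pics/s1c.png',cv2.resize(g[140:265,222:348],None,fx=5,fy=4.8,interpolation=2))
E
```

```text
gaps z53 [[551.6, 39.0], [661.0, 38.5], [550.3, -73.1], [664.0, -73.5], [547.8, -181.6], [665.9, -188.4]]
back z65 [[670.8, 32.7], [669.2, -72.1], [666.3, -74.4], [667.1, -186.4]]
lip z31 [[550.4, 40.1], [546.3, -65.4], [544.5, -79.5], [542.4, -183.3]]
strip z2 [[540.6, 55.2], [540.6, -102.5], [539.6, -280.3]]
white floor z6 [[560.2, 26.9], [663.8, 26.5], [663.3, -50.3], [560.0, -45.7], [556.6, -87.7], [663.1, -93.5], [661.4, -169.2], [556.0, -166.9]]
large top [[396.1, -54.2], [439.9, -51.6], [444.7, -128.8], [399.5, -131.0]]
```

View pics/w1c.png

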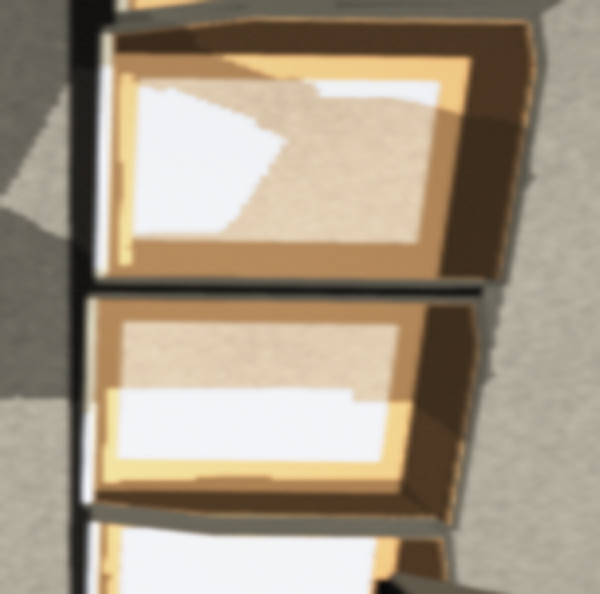

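```bash
python3 - <<'E'
from h import *
c=pickle.load(open('pics/wrist0.pkl','rb'))
k=cam(c,[524.9,0,404.3],[-1.71474332,1.56928998,2.99764695])
f=c['frame'];cv2.imwrite('pics/w0c.png',cv2.resize(f[0:220,250:410],None,fx=4,fy=2.7,interpolation=2))
# white-ish pad (incl. shaded): low saturation within the bins
E
```

```text
(no output)
```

View pics/w0c.png

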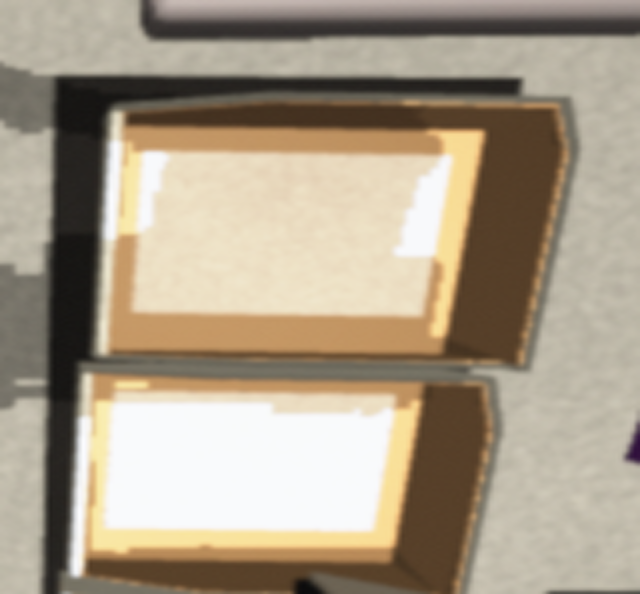

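View pics/s1c.png

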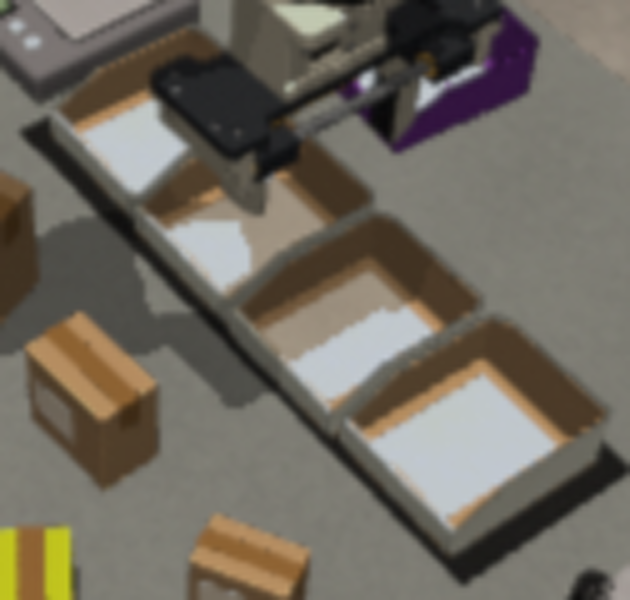

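```bash
python3 - <<'E'
from h import *
c=pickle.load(open('pics/wrist0.pkl','rb'))
k=cam(c,[525,0,404.5],[-1.71474332,1.56928998,2.99764695])
def rep(n,k,q,z):
    P=cast(k,q,z)[:,:2];e=np.roll(P,-1,0)-P
    print(n,P.mean(0).round(1),'len',np.linalg.norm(e,axis=1).round(1),'ang',np.degrees(np.arctan2(e[:,1],e[:,0])).round(1))
g=lambda l:np.array(l)/[4,2.7]+[250,0]
rep('b1',k,g([(145,152),(450,155),(425,315),(132,312)]),7)
rep('b2',k,g([(112,397),(395,397),(376,530),(105,527)]),7)
print('floor far/near y', cast(k,g([(125,127),(484,130),(445,352),(100,352),(105,375),(422,384),(393,562),(90,548)]),6).round(1)[:,:2].tolist())
k,f=ld('wrist1')
h=lambda l:np.array(l)/[4,2.7]+[230,0]
rep('b2',k,h([(137,80),(440,80),(418,242),(133,235)]),7)
rep('b3',k,h([(122,322),(399,325),(382,461),(117,459)]),7)
k,f=ld('side1')
h=lambda l:np.array(l)/[5,4.8]+[222,140]
print(cast(k,h([(480,362),(560,438)]),7))
print('lips',cast(k,h([(452,550),(340,430),(335,438),(235,315),(140,210),(52,115)]),31))
print('back',cast(k,h([(607,410),(495,318),(480,305),(380,212)]),65))
E
```

```text
b1 [619.1 103.3] len [ 99.3  74.7 101.   74.7] ang [ -0.8 -90.1 179.1  88.6]
b2 [612.5 -13. ] len [100.6  73.7 101.5  72. ] ang [  0.  -89.8 179.   89.5]
floor far/near y [[563.2, 152.5], [679.3, 151.1], [678.5, 46.6], [557.6, 46.6], [559.7, 34.8], [672.2, 30.1], [671.8, -69.6], [556.4, -61.3]]
b2 [611.9 -10.7] len [101.1  75.5 100.7  72.1] ang [ -0.2 -90.9 177.8  89.5]
b3 [ 607.4 -128.4] len [100.8  75.  101.5  75.5] ang [ -1.1 -90.6 179.2  88.9]
[[ 664.31133439 -202.81228772    7.        ]
 [ 662.90538711 -282.16330191    7.        ]]
lips [[ 535.12180017 -313.38297524   31.        ]
 [ 539.23256669 -201.08788309   31.        ]
 [ 532.52105836 -204.07859357   31.        ]
 [ 544.82180607  -83.89347572   31.        ]
 [ 550.90674825   32.99297822   31.        ]
 [ 555.70168859  149.25795713   31.        ]]
back [[ 667.90561347 -306.45903372   65.        ]
 [ 663.06417886 -207.9766714    65.        ]
 [ 662.78748163 -193.78016306   65.        ]
 [ 664.74166883  -90.5578955    65.        ]]
```

Both cameras agree on the row. Bin centres are about (619,103), (612,-12), (607,-128) and (602,-245), and the row is tilted about 2.7° clockwise. Next I'll look at the small parcel from the wrist.

Emit:
arm_command:
  moves:
    - [0,-2,-5,0,1]
    - [0,-4,-10,0,1]
    - [0,-6,-15,0,1]
    - [0,-8,-20,0,1]
    - [0,-10,-25,0,1]
    - [1,-12.5,-30,0,1]
    - [2,-12.5,-30,0,1]
    - [2,-12.5,-30,0,1]
    - [2,-12.5,-30,0,1]

```text
time: 1.7
tool_pos: [418.6, 152.4, 404.4]
tcp_rot: [-1.908, 1.568, 2.81]
contact_force: [0.2, -0.5, 0.4]
grip_width: 92.1
```

```bash
python3 - <<'E'
from h import *
from plant import bot
c,o=snap(bot,'wrist','wrist2')
print(o['time'],o['tool_pos'],R.from_euler('xyz',o['tcp_rot']).as_matrix().round(3))
cv2.imwrite('pics/wrist2b.png',cv2.resize(c['frame'],(800,600),interpolation=2))
E
```

```text
1.7 [418.6355148  152.42355585 404.35292002] [[-0.002  1.     0.005]
 [ 0.001  0.005 -1.   ]
 [-1.    -0.002 -0.001]]
```

View pics/wrist2b.png

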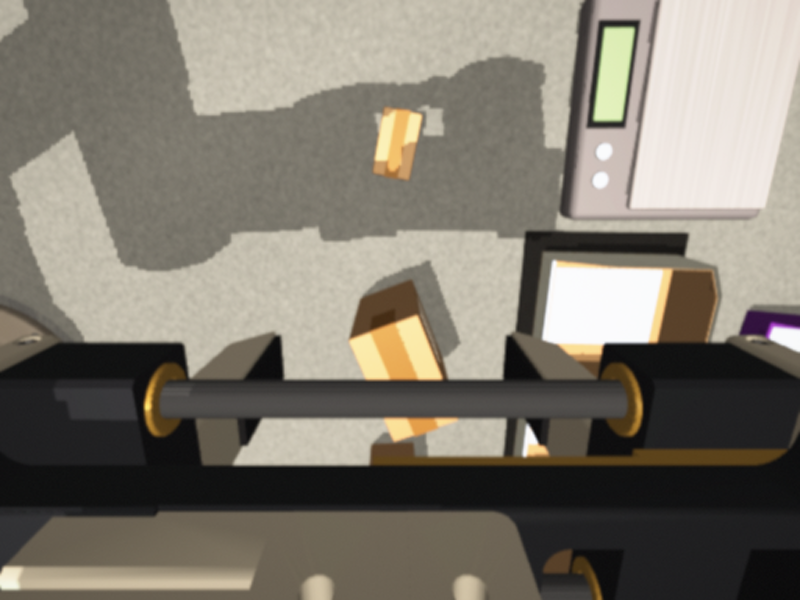

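```bash
cat >> h.py <<'E'
def rep(n,k,q,z):
    P=cast(k,q,z)[:,:2];e=np.roll(P,-1,0)-P
    print(n,P.mean(0).round(1),'len',np.linalg.norm(e,axis=1).round(1),'ang',np.degrees(np.arctan2(e[:,1],e[:,0])).round(1))
def go(bot,p,yaw):
    # grasp point target p, jaw axis at world angle yaw deg (mod 180); prints shift cm + turn deg
    o=bot.get_obs();M=R.from_euler('xyz',o['tcp_rot']).as_matrix()
    d=M.T@(np.array(p)-(np.array(o['tool_pos'])+M[:,0]*159.2))
    cur=np.degrees(np.arctan2(M[1,1],M[0,1]));t=-((yaw-cur+90)%180-90)
    print('t',o['time'],'grasp',(o['tool_pos']+M[:,0]*159.2).round(1),'jaw',cur.round(1),'F',o['contact_force'].round(1),'w',round(o['grip_width'],1),'MOVE cm',(d/10).round(2),'turn',round(t,1),'q6',o['joint_positions'][5].round(2))
E
python3 - <<'E'
from h import *
from plant import bot
k,f=ld('wrist2')
a=np.array
rep('small',k,a([(386,108),(423,112),(410,181),(373,175)])*.64,46)
rep('largest',k,a([(350,340),(420,318),(457,422),(393,441)])*.64,106)
rep('b1',k,a([(552,262),(672,267),(656,346),(543,343)])*.64,7)
E
```

```text
small [421.4 246.9] len [28.2 51.5 29.6 50. ] ang [  -5.5 -100.1  171.4   78.2]
largest [427.9  75.6] len [53.2 89.8 52.  90.2] ang [  18.9  -70.3 -160.6  110.5]
b1 [621.6 104.6] len [112.2  79.5 111.3  81.2] ang [ -2.1 -90.6 178.7  90. ]
```

```bash
python3 - <<'E'
from h import *
from plant import bot
go(bot,[421.2,247,32],-10.5)
E
```

```text
t 1.75 grasp [419.  151.8 245.4] jaw 0.2 F [-0.1  0.3  0.3] w 92.0 MOVE cm [21.35  0.28 -9.5 ] turn 10.7 q6 0.17
```

Emit:
arm_command:
  moves:
    - [2,0.3,-4,5,1]
    - [5,0.3,-8,10,1]
    - [9,0.3,-9.5,10.7,0.8]
    - [13,0.3,-9.5,10.7,0.7]
    - [13,0.3,-9.5,10.7,0.7]
    - [13,0.3,-9.5,10.7,0.7]
    - [13,0.3,-9.5,10.7,0.7]

```text
time: 2.45
tool_pos: [422.9, 246.4, 276.8]
tcp_rot: [2.563, 1.568, 0.807]
contact_force: [1.0, -0.2, 0.5]
grip_width: 64.5
```

```bash
python3 - <<'E'
from h import *
from plant import bot
go(bot,[421.2,247,32],-10.5)
c,o=snap(bot,'wrist','wrist3');snap(bot,'side','side3')
cv2.imwrite('pics/wrist3b.png',cv2.resize(np.hstack([c['frame'],ld('side3')[1]]),(800,300)))
E
```

```text
t 2.45 grasp [423.3 246.8 117.6] jaw -10.6 F [ 1.  -0.2  0.5] w 64.5 MOVE cm [ 8.56 -0.22  0.04] turn -0.1 q6 0.55
```

View pics/wrist3b.png

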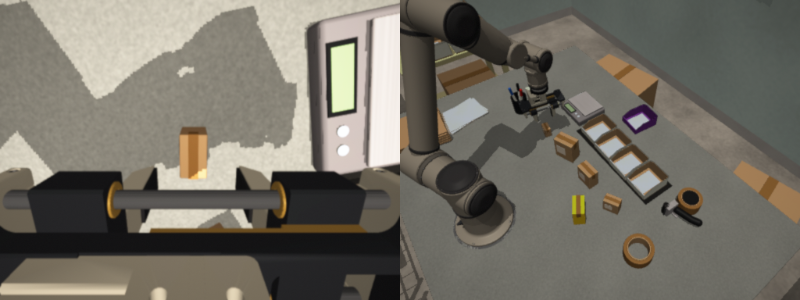

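```bash
python3 - <<'E'
from h import *
k,f=ld('wrist3')
cv2.imwrite('pics/w3c.png',cv2.resize(f[140:260,180:320],None,fx=5,fy=5,interpolation=2))
E
```

```text
(no output)
```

View pics/w3c.png

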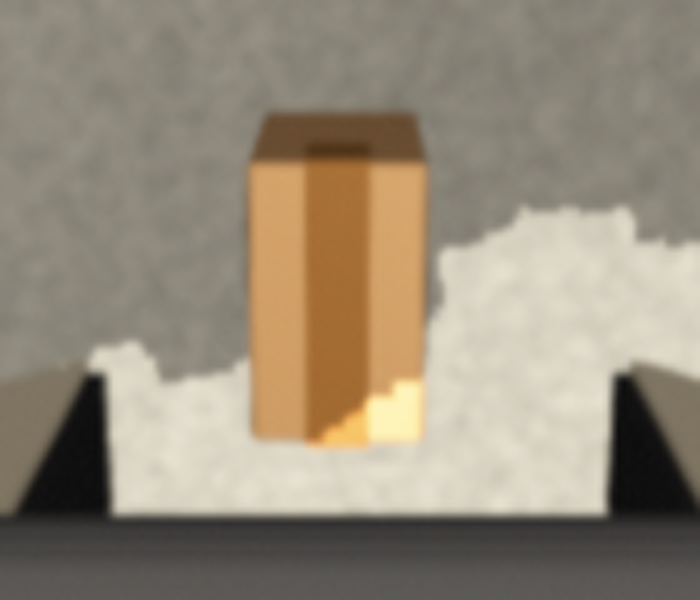

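```bash
python3 - <<'E'
from h import *
k,f=ld('wrist3')
rep('small',k,np.array([(250,162),(426,162),(424,440),(252,440)])/5+[180,140],46)
E
```

```text
small [420.4 247.7] len [28.8 49.4 29.8 49.4] ang [ -10.6 -100.2  169.4   78.5]
```

Emit:
arm_command:
  moves:
    - [3,-0.3,0,0,0.7]
    - [6,-0.3,0,0,0.7]
    - [8,-0.3,0,0,0.7]
    - [8.6,-0.3,0,0,0.7]
    - [8.6,-0.3,0,0,0]
    - [8.6,-0.3,0,0,0]
    - [8.6,-0.3,0,0,0]
    - [8.6,-0.3,0,0,0]
    - [8.6,-0.3,0,0,0]

```text
time: 3.45
tool_pos: [420.0, 247.4, 191.4]
tcp_rot: [2.437, 1.566, 0.682]
contact_force: [-1.2, 0.5, 3.7]
grip_width: 29.9
```

Emit:
arm_command:
  moves:
    - [-1,0,0,0,0]
    - [-3,0,0,0,0]
    - [-6,0,0,0,0]
    - [-10,0,0,0,0]
    - [-13,0,0,0,0]
    - [-13,0,0,0,0]
    - [-13,0,0,0,0]

```text
time: 4.15
tool_pos: [419.3, 246.9, 322.2]
tcp_rot: [2.355, 1.565, 0.6]
contact_force: [-0.6, 0.1, -0.7]
grip_width: 29.9
```

```bash
python3 - <<'E'
from h import *
from plant import bot
go(bot,[620,103,90],-2.7)
E
```

```text
t 4.15 grasp [420.1 247.4 163. ] jaw -10.6 F [-0.6  0.1 -0.7] w 29.9 MOVE cm [ 7.35 22.27 10.56] turn -7.9 q6 0.56
```

```bash
python3 - <<'E'
from h import *
c=pickle.load(open('pics/wrist0.pkl','rb'))
k=cam(c,[525,0,404.5],[-1.71474332,1.56928998,2.99764695])
g=lambda l:np.array(l)/[4,2.7]+[250,0]
print(cast(k,g([(110,362),(460,370)]),53).round(1), 'bin1 far rim outer',cast(k,g([(200,100),(400,97)]),53).round(1),'strip end',cast(k,g([(60,80),(520,82)]),2).round(1),'back outer',cast(k,g([(572,100),(530,365)]),65).round(1))
k,f=ld('wrist2')
print('w2 bin1 far rim',cast(k,np.array([(560,250),(650,254)])*.64,53).round(1),'strip',cast(k,np.array([(527,234),(687,236)])*.64,2).round(1))
k,f=ld('side1')
h=lambda l:np.array(l)/[5,4.8]+[222,140]
print('base',cast(k,h([(452,550),(340,435),(235,315),(140,210),(52,115)]),3).round(1))
E
```

```text
[[556.8  45.5  53. ]
 [665.   41.9  53. ]] bin1 far rim outer [[579.2 152.9  53. ]
 [635.2 153.9  53. ]] strip end [[542.  173.6   2. ]
 [690.  172.6   2. ]] back outer [[677.8 149.9  65. ]
 [680.5  45.2  65. ]]
w2 bin1 far rim [[553.2 166.5  53. ]
 [626.5 163.6  53. ]] strip [[541.7 172.1   2. ]
 [689.6 171.    2. ]]
base [[ 548.6 -303.2    3. ]
 [ 550.2 -191.1    3. ]
 [ 558.6  -67.6    3. ]
 [ 564.8   52.5    3. ]
 [ 569.7  171.8    3. ]]
```

Emit:
arm_command:
  moves:
    - [0,4,1.5,-2,0]
    - [0,8,3,-4,0]
    - [0,12,5,-6,0]
    - [0,16,7,-7.9,0]
    - [0,20,9.5,-7.9,0]
    - [1,22.2,10.6,-7.9,0]
    - [3,22.2,10.6,-7.9,0]
    - [3,22.2,10.6,-7.9,0]
    - [3,22.2,10.6,-7.9,0]

```text
time: 5.05
tool_pos: [617.7, 102.3, 291.3]
tcp_rot: [2.852, 1.567, 1.235]
contact_force: [0.5, 0.9, -0.3]
grip_width: 29.9
```

```bash
python3 - <<'E'
from h import *
from plant import bot
go(bot,[619,102,39],-2.7)
c,o=snap(bot,'wrist','wrist4');snap(bot,'side','side4');snap(bot,'scene','scene4')
cv2.imwrite('pics/wrist4b.png',np.hstack([cv2.resize(c['frame'],(533,400)),cv2.resize(ld('scene4')[1][140:290,230:330],(267,400),interpolation=2)]))
E
```

```text
t 5.05 grasp [617.9 102.8 132.1] jaw -2.7 F [ 0.5  0.9 -0.3] w 29.9 MOVE cm [9.31 0.11 0.11] turn 0.0 q6 0.09
```

View pics/wrist4b.png

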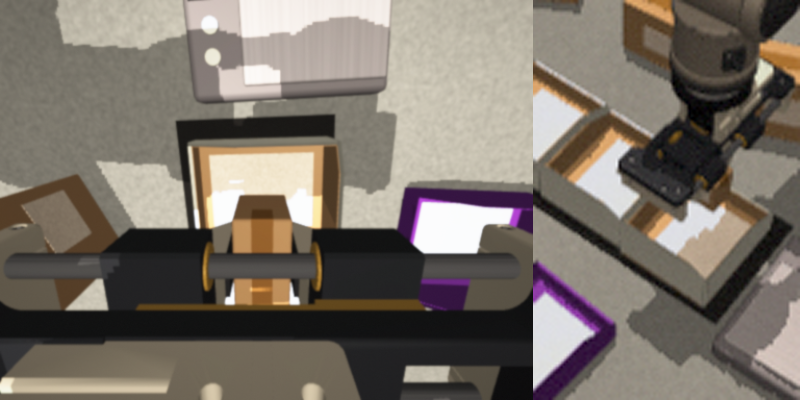

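Emit:
arm_command:
  moves:
    - [2.5,0.1,0.1,0,0]
    - [5,0.1,0.1,0,0]
    - [7,0.1,0.1,0,0]
    - [8,0.1,0.1,0,0]
    - [8.6,0.1,0.1,0,0]
    - [9,0.1,0.1,0,0]
    - [9.2,0.1,0.1,0,0]
    - [9.3,0.1,0.1,0,0]
    - [9.3,0.1,0.1,0,0]

```text
time: 6.1
tool_pos: [619.7, 102.0, 201.0]
tcp_rot: [2.088, 1.563, 0.472]
contact_force: [0.5, -0.2, -0.7]
grip_width: 29.7
```

```bash
python3 - <<'E'
from h import *
from plant import bot
go(bot,[619,102,38.4],-2.7)
E
```

```text
t 6.1 grasp [620.8 102.6  41.8] jaw -2.6 F [ 0.5 -0.2 -0.7] w 29.7 MOVE cm [ 0.34 -0.18  0.06] turn 0.1 q6 0.08
```

Emit:
arm_command:
  moves:
    - [0.1,-0.1,0,0,0]
    - [0.2,-0.1,0,0,0]
    - [0.3,-0.1,0,0,0]
    - [0.3,-0.1,0,0,0]

```text
time: 6.5
tool_pos: [618.7, 102.0, 197.9]
tcp_rot: [2.102, 1.563, 0.486]
contact_force: [0.2, -0.3, -0.9]
grip_width: 29.6
```

Emit:
arm_command:
  moves:
    - [0.05,0,0,0,0]
    - [0.1,0,0,0,0]
    - [0.1,0,0,0,0]

```text
time: 6.8
tool_pos: [618.7, 102.1, 197.5]
tcp_rot: [2.077, 1.563, 0.461]
contact_force: [-0.9, -0.1, 4.8]
grip_width: 29.7
```

Emit:
arm_command:
  moves:
    - [0,0,0,0,0.55]
    - [0,0,0,0,0.55]
    - [0,0,0,0,0.55]
    - [-1,0,0,0,0.55]
    - [-4,0,0,0,0.55]
    - [-8,0,0,0,0.55]
    - [-13,0,0,0,0.6]
    - [-18,0,0,0,0.8]
    - [-20,0,4,0,1]
    - [-20,0,8,0,1]

```text
time: 7.8
tool_pos: [613.8, 21.6, 402.8]
tcp_rot: [1.772, 1.554, 0.158]
contact_force: [1.0, -0.4, -0.1]
grip_width: 74.5
```

Emit:
arm_command:
  moves:
    - [0,-1,4,0,1]
    - [0,-2,8,0,1]
    - [0,-2,12,0,1]
    - [0,-2,16,0,1]
    - [0,-2,20,0,1]
    - [0,-2,24,0,1]
    - [0,-2,26,0,1]
    - [0,-2,26,0,1]
    - [0,-2,26,0,1]

```text
time: 8.7
tool_pos: [582.7, -236.8, 401.7]
tcp_rot: [1.821, 1.554, 0.207]
contact_force: [0.2, 0.3, -0.3]
grip_width: 91.8
```

```bash
python3 - <<'E'
from h import *
from plant import bot
c,o=snap(bot,'wrist','wrist5');snap(bot,'scene','scene5')
go(bot,[619,102,38.4],-2.7)
cv2.imwrite('pics/wrist5b.png',cv2.resize(c['frame'],(800,600),interpolation=2))
cv2.imwrite('pics/scene5b.png',cv2.resize(ld('scene5')[1][130:280,160:360],None,fx=4,fy=4,interpolation=2))
E
```

```text
t 8.8 grasp [ 585.5 -235.3  242.6] jaw -2.4 F [-0.2 -0.1 -0.7] w 92.2 MOVE cm [ 20.58   1.62 -33.76] turn 0.3 q6 -0.47
```

View pics/wrist5b.png

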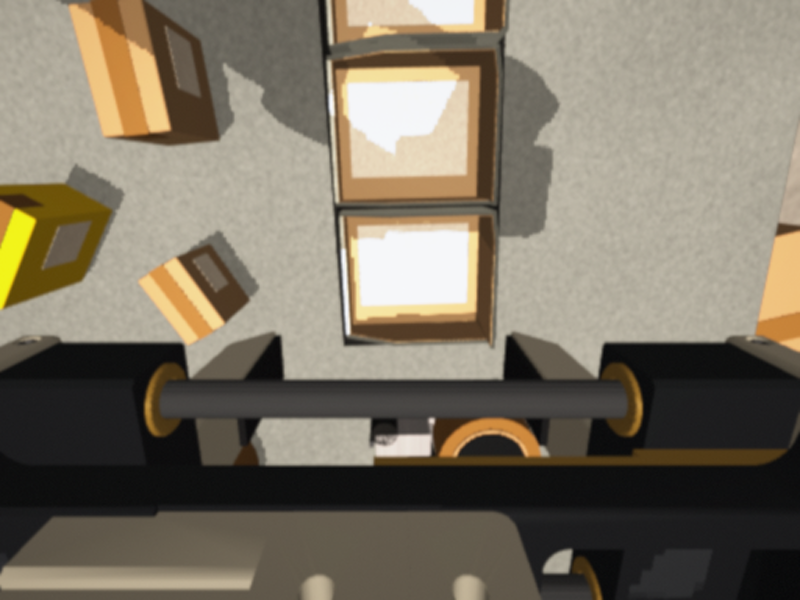

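View pics/scene5b.png

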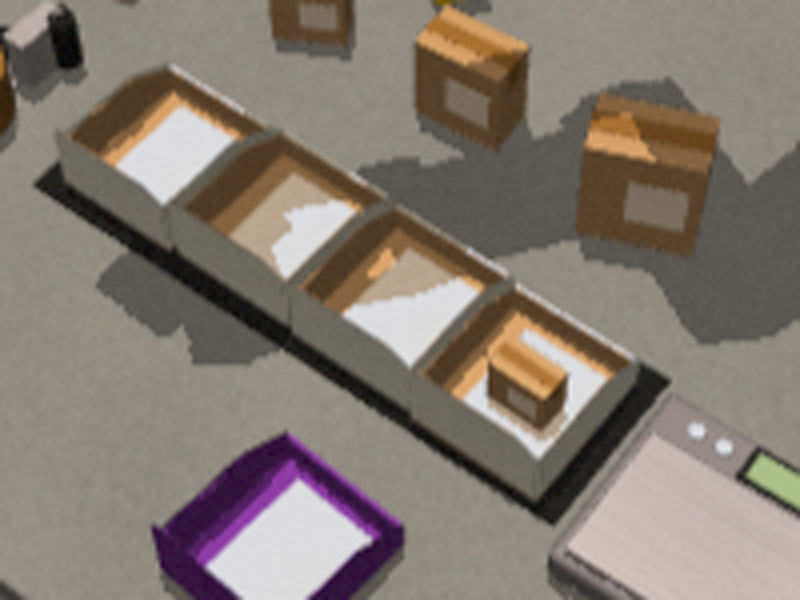

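```bash
python3 - <<'E'
from h import *
k,f=ld('wrist5');a=np.array;s=.64
print('gaps',cast(k,a([(330,48),(503,38),(340,207),(497,207),(346,344),(494,344)])*s,53).round(1)[:,:2].tolist())
rep('b3',k,a([(343,84),(468,80),(467,177),(351,178)])*s,7)
rep('b4',k,a([(355,238),(478,230),(477,303),(361,307)])*s,7)
rep('medium',k,a([(138,281),(180,257),(225,325),(193,346)])*s,66)
print('b4 back',cast(k,a([(497,212),(494,345)])*s,65).round(1)[:,:2].tolist(),'lip',cast(k,a([(340,215),(345,338)])*s,31).round(1)[:,:2].tolist())
cv2.imwrite('pics/w5c.png',cv2.resize(f[120:225,80:330],None,fx=3.2,fy=5,interpolation=2))
E
```

```text
gaps [[550.8, -75.4], [673.6, -73.9], [549.3, -186.3], [672.2, -191.8], [545.4, -301.5], [672.4, -307.8]]
b3 [ 606.2 -128.8] len [103.3  77.5 101.6  75.1] ang [ -0.7 -90.3 178.   91. ]
b4 [ 611.7 -250.5] len [111.9  69.5 110.5  66. ] ang [  1.1 -90.1 179.3  91.1]
medium [ 421.8 -254.7] len [39.9 62.7 33.3 65.5] ang [  25.8  -65.5 -149.6  120.4]
b4 back [[669.2, -194.5], [669.3, -303.4]] lip [[546.3, -194.4], [542.2, -304.8]]
```

View pics/w5c.png

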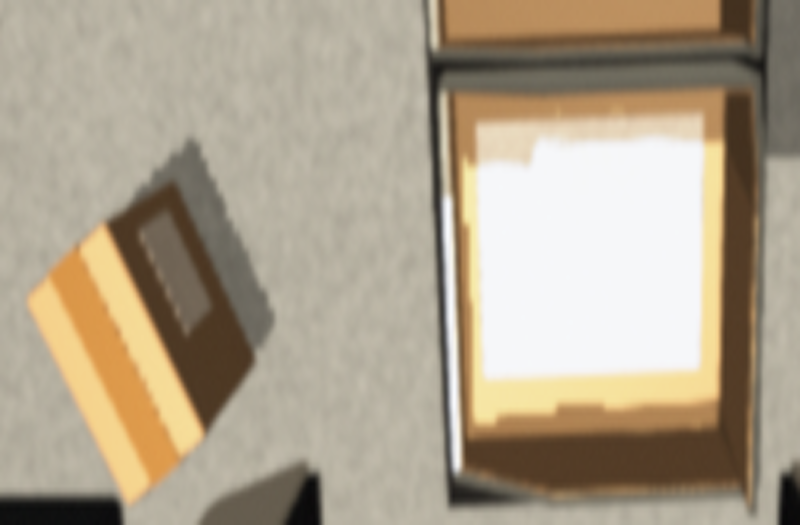

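```bash
python3 - <<'E'
from h import *
k,f=ld('wrist5');a=np.array
h=lambda l:a(l)/[3.2,5]+[80,120]
rep('b4',k,h([(476,122),(703,114),(700,371),(486,380)]),7)
rep('medium',k,h([(27,300),(105,223),(205,432),(128,505)]),66)
print('b4 floor near',cast(k,h([(474,437),(718,428)]),6).round(1),'gap',cast(k,h([(435,65),(760,58)]),50).round(1),'end',cast(k,h([(550,498),(730,495)]),53).round(1))
E
```

```text
b4 [ 608.1 -245.9] len [100.1  76.1  99.5  76.3] ang [ -1.3 -90.7 178.8  89.7]
medium [ 420.1 -254. ] len [37.4 62.2 38.1 62.5] ang [  28.1  -62.  -151.5  117.4]
b4 floor near [[ 551.2 -301.1    6. ]
 [ 666.3 -303.8    6. ]] gap [[ 546.8 -187.    50. ]
 [ 672.2 -190.9   50. ]] end [[ 586.1 -302.7   53. ]
 [ 661.5 -305.6   53. ]]
```

```bash
python3 - <<'E'
from h import *
from plant import bot
go(bot,[420.3,-254.2,50],28)
E
```

```text
t 8.8 grasp [ 585.5 -235.3  242.6] jaw -2.4 F [-0.2 -0.1 -0.7] w 92.2 MOVE cm [ 18.99 -16.74   2.64] turn -30.4 q6 -0.47
```

Emit:
arm_command:
  moves:
    - [2,-4,1,-8,1]
    - [4,-8,2,-16,1]
    - [6,-12,2.6,-24,1]
    - [8,-16,2.6,-30.4,0.9]
    - [10,-16.8,2.6,-30.4,0.8]
    - [10,-16.8,2.6,-30.4,0.8]
    - [10,-16.8,2.6,-30.4,0.8]
    - [10,-16.8,2.6,-30.4,0.8]

```text
time: 9.6
tool_pos: [417.0, -254.4, 300.3]
tcp_rot: [1.158, 1.552, 0.078]
contact_force: [-0.4, 0.3, 0.2]
grip_width: 73.5
```

```bash
python3 - <<'E'
from h import *
from plant import bot
go(bot,[420.3,-254.2,50],28)
c,o=snap(bot,'wrist','wrist6')
cv2.imwrite('pics/wrist6b.png',cv2.resize(c['frame'][100:280,120:400],None,fx=2.8,fy=2.8,interpolation=2))
E
```

```text
t 9.6 grasp [ 419.9 -254.2  141.1] jaw 28.1 F [-0.4  0.3  0.2] w 73.5 MOVE cm [ 9.11 -0.12 -0.05] turn 0.1 q6 -1.21
```

View pics/wrist6b.png

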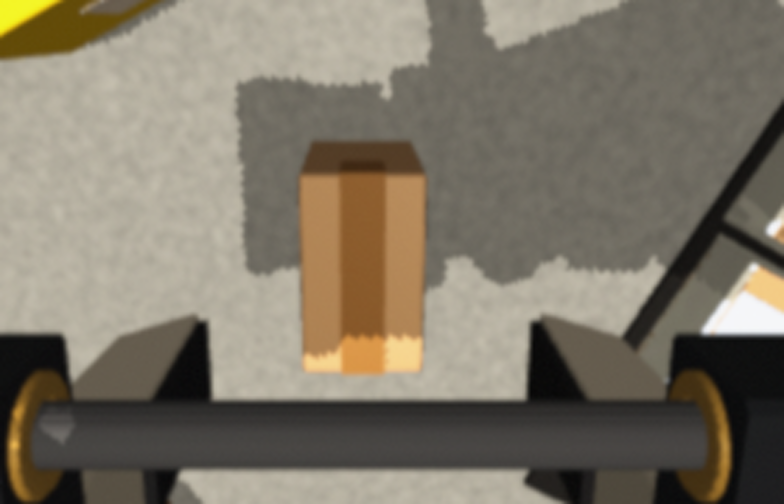

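```bash
python3 - <<'E'
from h import *
from plant import bot
k,f=ld('wrist6')
rep('m',k,np.array([(300,173),(426,173),(422,373),(303,373)])/2.8+[120,100],66)
o=bot.get_obs();print(R.from_euler('xyz',o['tcp_rot']).as_matrix().round(3),o['joint_positions'].round(3))
E
```

```text
m [ 420.  -253.9] len [36.9 64.5 37.7 64.3] ang [  27.9  -61.8 -152.4  117.5]
[[ 0.018  0.882  0.471]
 [ 0.002  0.471 -0.882]
 [-1.     0.017  0.007]] [-0.709  0.389  1.777  0.016  0.963 -1.208]
```

Emit:
arm_command:
  moves:
    - [3,0,0,0,0.8]
    - [6,-0.1,0,0,0.8]
    - [8.5,-0.1,0,0,0.8]
    - [9.1,-0.1,0,0,0.8]
    - [9.1,-0.1,0,0,0]
    - [9.1,-0.1,0,0,0]
    - [9.1,-0.1,0,0,0]
    - [9.1,-0.1,0,0,0]
    - [9.1,-0.1,0,0,0]

```text
time: 10.55
tool_pos: [417.8, -254.9, 209.9]
tcp_rot: [1.112, 1.552, 0.031]
contact_force: [-2.1, -1.1, 7.7]
grip_width: 38.0
```

Emit:
arm_command:
  moves:
    - [-1,0,0,0,0]
    - [-3,0,0,0,0]
    - [-6,0,0,0,0]
    - [-10,0,0,0,0]
    - [-13,0,0,0,0]
    - [-13,0,0,0,0]
    - [-13,0,0,0,0]
    - [-13,0,0,0,0]

```text
time: 11.35
tool_pos: [414.9, -254.6, 338.9]
tcp_rot: [1.194, 1.553, 0.114]
contact_force: [0.0, 1.1, -1.7]
grip_width: 38.1
```

```bash
python3 - <<'E'
from h import *
from plant import bot
go(bot,[613,-14.6,130],-2.1)
E
```

```text
t 11.35 grasp [ 417.7 -254.3  179.8] jaw 28.1 F [ 0.   1.1 -1.7] w 38.1 MOVE cm [  5.37  28.44 -11.98] turn 30.2 q6 -1.21
```

Emit:
arm_command:
  moves:
    - [0,4,-1.5,4,0]
    - [0,8,-3,8,0]
    - [0,12,-5,13,0]
    - [0,16,-7,18,0]
    - [0,20,-9,23,0]
    - [1,24,-10.5,28,0]
    - [3,28.4,-12,30.2,0]
    - [5,28.4,-12,30.2,0]
    - [5,28.4,-12,30.2,0]
    - [5,28.4,-12,30.2,0]

```text
time: 12.35
tool_pos: [609.2, -15.2, 291.6]
tcp_rot: [1.771, 1.557, 0.164]
contact_force: [-0.4, 0.3, -1.7]
grip_width: 37.9
```

```bash
python3 - <<'E'
from h import *
from plant import bot
go(bot,[613,-14.6,58],-2.1)
c,o=snap(bot,'wrist','wrist7')
cv2.imwrite('pics/wrist7b.png',cv2.resize(c['frame'],(800,600)))
E
```

```text
t 12.35 grasp [611.5 -14.8 132.4] jaw -2.1 F [-0.4  0.3 -1.7] w 37.9 MOVE cm [ 7.44  0.05 -0.  ] turn 0.0 q6 -0.12
```

View pics/wrist7b.png

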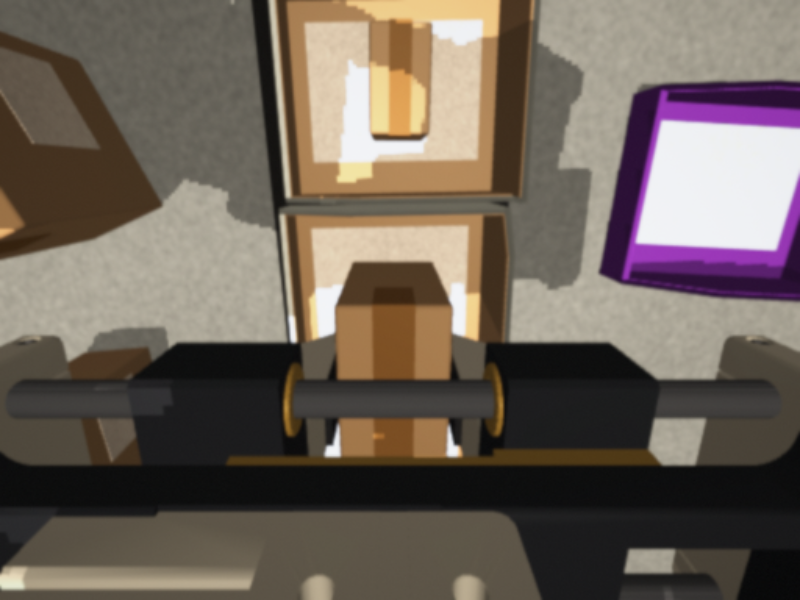

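```bash
python3 - <<'E'
from h import *
k,f=ld('wrist7');a=np.array;s=.64
rep('small top',k,a([(370,20),(432,22),(428,135),(371,135)])*s,52)
rep('pad1',k,a([(306,22),(484,20),(477,160),(314,163)])*s,7)
print('floor near b1',cast(k,a([(290,196),(490,190)])*s,6).round(1)[:,:2].tolist(),'gap',cast(k,a([(285,204),(515,201)])*s,53).round(1)[:,:2].tolist())
print('x floor',cast(k,a([(280,10),(501,60),(490,190)])*s,6).round(1)[:,:2].tolist())
print('pad2 sides',cast(k,a([(312,227),(468,226)])*s,7).round(1)[:,:2].tolist())
E
```

```text
small top [620.7 101.9] len [29.  49.7 28.5 50.5] ang [ -3.5 -93.  178.   87.6]
pad1 [619.3 103.2] len [100.2  75.4  99.8  75.8] ang [ -1.3 -92.  178.9  88.3]
floor near b1 [[551.3, 47.3], [676.6, 46.2]] gap [[559.2, 45.4], [678.5, 42.4]]
x floor [[556.3, 148.8], [681.1, 119.4], [676.6, 46.2]]
pad2 sides [[563.5, 27.6], [662.9, 24.4]]
```

Emit:
arm_command:
  moves:
    - [2.5,0,0,0,0]
    - [5,0.1,0,0,0]
    - [6.4,0.1,0,0,0]
    - [7,0.1,0,0,0]
    - [7.2,0.1,0,0,0]
    - [7.3,0.1,0,0,0]
    - [7.4,0.1,0,0,0]
    - [7.4,0.1,0,0,0]

```text
time: 13.2
tool_pos: [611.8, -15.5, 219.5]
tcp_rot: [1.712, 1.553, 0.104]
contact_force: [0.9, -0.3, -1.2]
grip_width: 38.0
```

Emit:
arm_command:
  moves:
    - [0.05,0,0,0,0]
    - [0.1,0,0,0,0]
    - [0.1,0,0,0,0]

```text
time: 13.5
tool_pos: [611.8, -15.4, 218.6]
tcp_rot: [1.71, 1.553, 0.102]
contact_force: [0.1, 0.0, -1.3]
grip_width: 38.0
```

Emit:
arm_command:
  moves:
    - [0.1,-0.1,0,0,0]
    - [0.2,-0.1,0,0,0]
    - [0.25,-0.1,0,0,0]
    - [0.25,-0.1,0,0,0]

```text
time: 13.9
tool_pos: [610.8, -15.3, 216.4]
tcp_rot: [1.715, 1.553, 0.107]
contact_force: [-2.0, 1.9, 3.8]
grip_width: 38.0
```

Emit:
arm_command:
  moves:
    - [0.05,0,0,0,0]
    - [0.05,0,0,0,0]

```text
time: 14.1
tool_pos: [610.8, -15.2, 216.3]
tcp_rot: [1.713, 1.553, 0.105]
contact_force: [-1.7, 1.7, 5.5]
grip_width: 37.9
```

Emit:
arm_command:
  moves:
    - [0,0,0,0,0.65]
    - [0,0,0,0,0.65]
    - [0,0,0,0,0.65]
    - [-1,0,0,0,0.65]
    - [-4,0,0,0,0.65]
    - [-8,0,0,0,0.7]
    - [-13,0,0,0,0.8]
    - [-16,0,0,0,1]
    - [-16,0,0,0,1]
    - [-16,0,0,0,1]

```text
time: 15.1
tool_pos: [607.7, -15.5, 377.2]
tcp_rot: [1.692, 1.551, 0.084]
contact_force: [0.2, -0.1, -0.4]
grip_width: 89.6
```

Emit:
arm_command:
  moves:
    - [0,-4,4,0,1]
    - [0,-8,8,0,1]
    - [0,-12,12,0,1]
    - [0,-16,15,0,1]
    - [0,-19,17,0,1]
    - [0,-19,17,0,1]
    - [0,-19,17,0,1]
    - [0,-19,17,0,1]

```text
time: 15.9
tool_pos: [412.2, -178.1, 372.6]
tcp_rot: [1.732, 1.551, 0.124]
contact_force: [-0.4, -0.1, 0.4]
grip_width: 92.0
```

```bash
python3 - <<'E'
from h import *
from plant import bot
c,o=snap(bot,'wrist','wrist8')
go(bot,[420,-92,66],-4)
cv2.imwrite('pics/wrist8b.png',cv2.resize(c['frame'],(800,600),interpolation=2))
E
```

```text
t 15.95 grasp [ 415.5 -177.5  213.5] jaw -2.1 F [-0.   0.9  0.4] w 91.8 MOVE cm [14.78 -0.15 -8.51] turn 1.9 q6 -0.55
```

View pics/wrist8b.png

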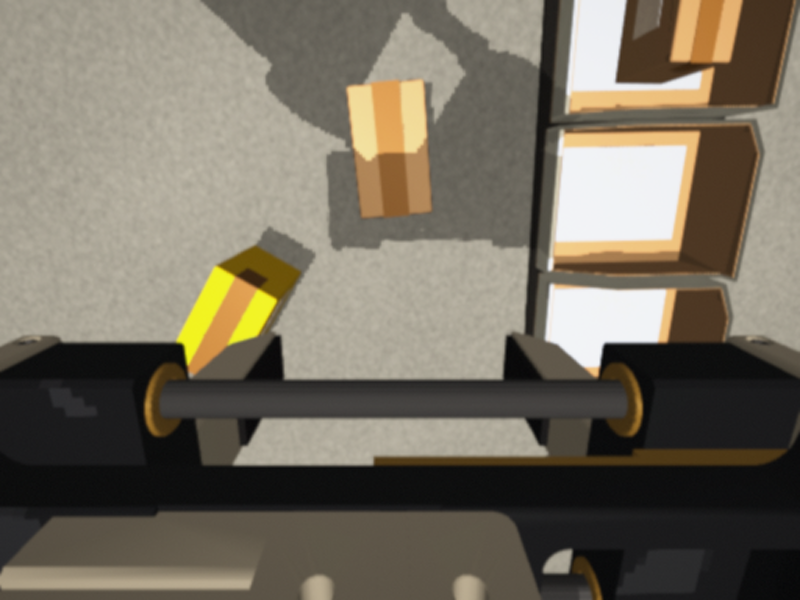

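The wrist view shows the kraft large parcel with its top at (347-432, 80-217). The yellow look-alike is at (240,300) and I'll avoid it. The medium parcel stands in bin 2.

```bash
python3 - <<'E'
from h import *
k,f=ld('wrist8');a=np.array;s=.64
rep('large',k,a([(347,87),(422,80),(432,211),(360,218)])*s,86)
rep('yellow',k,a([(217,266),(276,297),(240,365),(178,350)])*s,86)
rep('pad3',k,a([(563,146),(687,145),(673,241),(556,240)])*s,7)
E
```

```text
large [419.6 -91.5] len [44.3 76.3 46.1 76.6] ang [   2.9  -86.3 -176.8   92.4]
yellow [ 304.8 -196.4] len [42.6 57.4 43.1 68.1] ang [ -32.3 -122.3  162.1   58.4]
pad3 [ 608.2 -128.1] len [ 99.9  77.4 100.4  75.3] ang [ -1.6 -90.  177.2  89.7]
```

Emit:
arm_command:
  moves:
    - [2,0.2,-4,-3,1]
    - [4,0.4,-8,-5.3,1]
    - [7,0.4,-8.6,-5.3,0.9]
    - [10,0.4,-8.6,-5.3,0.85]
    - [10,0.4,-8.6,-5.3,0.85]
    - [10,0.4,-8.6,-5.3,0.85]

```text
time: 16.55
tool_pos: [422.2, -91.2, 273.1]
tcp_rot: [1.666, 1.552, 0.154]
contact_force: [0.1, -0.4, 0.2]
grip_width: 77.9
```

```bash
python3 - <<'E'
from h import *
from plant import bot
go(bot,[419.6,-91.5,66],3.2)
c,o=snap(bot,'wrist','wrist9')
cv2.imwrite('pics/wrist9b.png',cv2.resize(c['frame'][100:280,120:400],None,fx=2.8,fy=2.8,interpolation=2))
E
```

```text
t 16.55 grasp [425.1 -90.8 113.9] jaw 3.3 F [ 0.1 -0.4  0.2] w 77.9 MOVE cm [ 4.78 -0.65  0.05] turn 0.1 q6 -0.46
```

View pics/wrist9b.png

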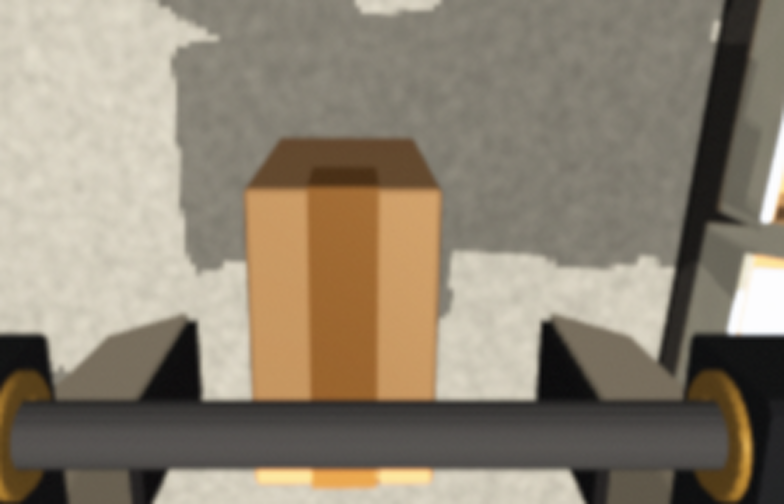

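Emit:
arm_command:
  moves:
    - [0,-0.6,0,0,0.85]
    - [1,-0.6,0,0,0.85]
    - [3,-0.6,0,0,0.85]
    - [4.7,-0.6,0,0,0.85]
    - [4.8,-0.6,0,0,0]
    - [4.8,-0.6,0,0,0]
    - [4.8,-0.6,0,0,0]
    - [4.8,-0.6,0,0,0]
    - [4.8,-0.6,0,0,0]

```text
time: 17.5
tool_pos: [417.3, -91.9, 226.4]
tcp_rot: [1.585, 1.55, 0.072]
contact_force: [-1.6, -1.2, 3.6]
grip_width: 46.4
```

Emit:
arm_command:
  moves:
    - [-1,0,0,0,0]
    - [-3,0,0,0,0]
    - [-6,0,0,0,0]
    - [-10,0,0,0,0]
    - [-13,0,0,0,0]
    - [-13,0,0,0,0]
    - [-13,0,0,0,0]
    - [-13,0,0,0,0]

```text
time: 18.3
tool_pos: [414.1, -91.9, 355.2]
tcp_rot: [1.654, 1.552, 0.141]
contact_force: [-0.0, -0.3, -3.3]
grip_width: 45.9
```

```bash
python3 - <<'E'
from h import *
from plant import bot
go(bot,[608.5,-131.6,150],-2.1)
E
```

```text
t 18.3 grasp [416.9 -91.5 196. ] jaw 3.3 F [-0.  -0.3 -3.3] w 45.9 MOVE cm [ 4.94 18.81  5.12] turn 5.4 q6 -0.47
```

Emit:
arm_command:
  moves:
    - [0,3.5,1,1,0]
    - [0,7,2,2,0]
    - [0,11,3,3,0]
    - [0,15,4,4,0]
    - [1,18.8,5.1,5.4,0]
    - [4,18.9,5.1,5.4,0]
    - [6,18.9,5.1,5.4,0]
    - [6,18.9,5.1,5.4,0]
    - [6,18.9,5.1,5.4,0]

```text
time: 19.2
tool_pos: [606.6, -131.7, 297.3]
tcp_rot: [1.838, 1.555, 0.231]
contact_force: [0.9, 1.1, -1.7]
grip_width: 45.7
```

```bash
python3 - <<'E'
from h import *
from plant import bot
go(bot,[608.5,-131.6,75],-2.1)
c,o=snap(bot,'wrist','wrist10')
cv2.imwrite('pics/wrist10b.png',cv2.resize(c['frame'],(800,600)))
E
```

```text
t 19.2 grasp [ 609.  -131.1  138.1] jaw -2.1 F [ 0.9  1.1 -1.7] w 45.7 MOVE cm [ 6.31 -0.15  0.07] turn -0.0 q6 -0.31
```

View pics/wrist10b.png

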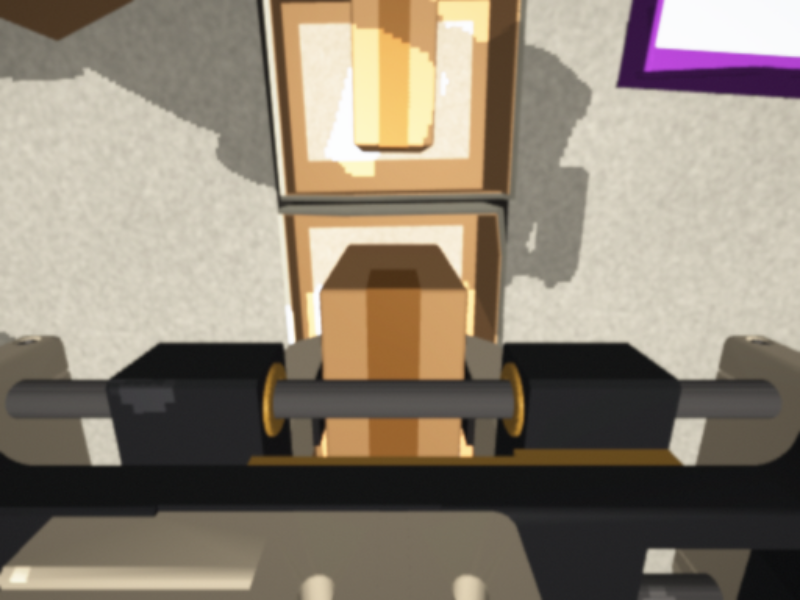

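Emit:
arm_command:
  moves:
    - [2,-0.1,0,0,0]
    - [4,-0.1,0,0,0]
    - [5.4,-0.2,0,0,0]
    - [5.9,-0.2,0,0,0]
    - [6.1,-0.2,0,0,0]
    - [6.3,-0.2,0,0,0]
    - [6.3,-0.2,0,0,0]
    - [6.3,-0.2,0,0,0]

```text
time: 20.05
tool_pos: [606.2, -131.6, 236.4]
tcp_rot: [1.723, 1.552, 0.116]
contact_force: [0.9, 0.8, -2.2]
grip_width: 45.8
```

```bash
python3 - <<'E'
from h import *
from plant import bot
k,f=ld('wrist10');a=np.array;s=.64
print('gap',cast(k,a([(285,200),(505,202)])*s,53).round(1)[:,:2].tolist())
rep('pad2',k,a([(299,25),(473,20),(469,158),(308,161)])*s,7)
print('med near edge',cast(k,a([(354,147),(433,147)])*s,72).round(1)[:,:2].tolist())
print('pad3 top',cast(k,a([(308,228),(463,226)])*s,7).round(1)[:,:2].tolist())
go(bot,[608.5,-131.6,73.2],-2.1)
E
```

```text
gap [[555.7, -69.2], [672.6, -74.6]]
pad2 [612.4 -11.6] len [100.2  75.9 100.5  74.7] ang [ -0.4 -91.  178.9  88.7]
med near edge [[595.2, -45.1], [632.4, -46.4]]
pad3 top [[557.5, -89.8], [658.5, -92.4]]
t 20.05 grasp [ 609.2 -131.3   77.2] jaw -2.1 F [ 0.9  0.8 -2.2] w 45.8 MOVE cm [ 0.4  -0.08  0.04] turn -0.0 q6 -0.31
```

Emit:
arm_command:
  moves:
    - [0.1,-0.1,0,0,0]
    - [0.2,-0.1,0,0,0]
    - [0.3,-0.1,0,0,0]
    - [0.35,-0.1,0,0,0]
    - [0.35,-0.1,0,0,0]

```text
time: 20.55
tool_pos: [605.3, -131.5, 233.2]
tcp_rot: [1.718, 1.551, 0.111]
contact_force: [-1.4, 0.4, 1.1]
grip_width: 46.4
```

Emit:
arm_command:
  moves:
    - [0.05,0,0,0,0]
    - [0.1,0,0,0,0]
    - [0.1,0,0,0,0]

```text
time: 20.85
tool_pos: [605.2, -131.5, 233.2]
tcp_rot: [1.705, 1.551, 0.098]
contact_force: [-3.2, 0.8, 8.3]
grip_width: 45.7
```

Emit:
arm_command:
  moves:
    - [0,0,0,0,0.7]
    - [0,0,0,0,0.7]
    - [0,0,0,0,0.7]
    - [-1,0,0,0,0.7]
    - [-4,0,0,0,0.7]
    - [-8,0,0,0,0.7]
    - [-13,0,0,0,0.8]
    - [-17,0,0,0,1]
    - [-17,0,0,0,1]
    - [-17,0,0,0,1]

```text
time: 21.85
tool_pos: [601.7, -131.8, 404.7]
tcp_rot: [1.652, 1.549, 0.045]
contact_force: [-0.1, -0.4, -0.6]
grip_width: 89.7
```

Emit:
arm_command:
  moves:
    - [0,-4,-2,0,1]
    - [0,-8,-4,0,1]
    - [0,-12,-6,0,1]
    - [0,-16,-8,0,1]
    - [0,-18,-10,0,1]
    - [0,-18,-10,0,1]
    - [0,-18,-10,0,1]
    - [0,-18,-10,0,1]

```text
time: 22.65
tool_pos: [426.2, -25.7, 400.3]
tcp_rot: [1.653, 1.549, 0.046]
contact_force: [-0.5, -0.1, 0.3]
grip_width: 91.9
```

```bash
python3 - <<'E'
from h import *
from plant import bot
c,o=snap(bot,'wrist','wrist11')
go(bot,[427,76,85],19.5)
cv2.imwrite('pics/wrist11b.png',cv2.resize(c['frame'],(800,600),interpolation=2))
E
```

```text
t 22.7 grasp [429.7 -25.7 241.2] jaw -2.1 F [-0.2  0.1  0. ] w 91.7 MOVE cm [ 15.62  -0.98 -10.12] turn -21.6 q6 -0.21
```

View pics/wrist11b.png

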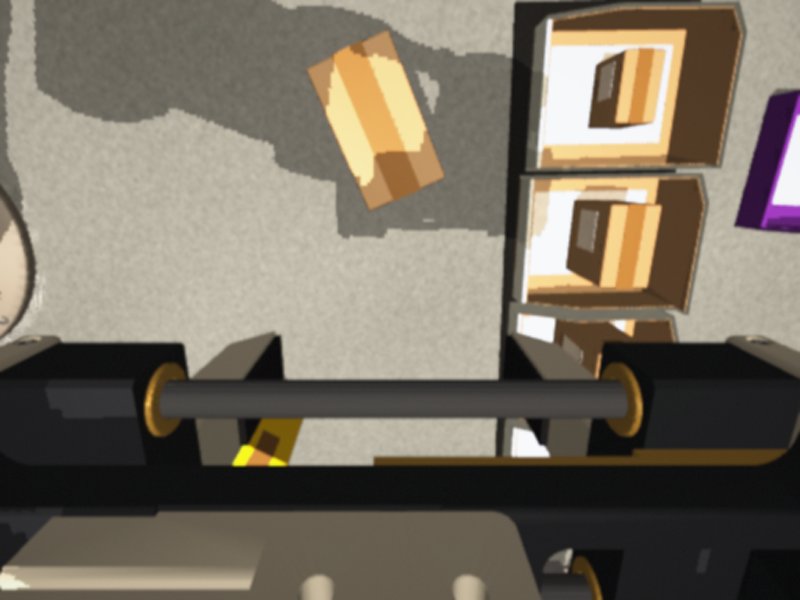

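```bash
python3 - <<'E'
from h import *
from plant import bot
k,f=ld('wrist11')
rep('largest',k,np.array([(307,70),(386,30),(444,178),(370,210)])*.64,106)
go(bot,[427.5,76,82],20)
E
```

```text
largest [427.2  76.5] len [51.9 91.5 51.9 90.2] ang [  22.2  -68.4 -159.2  111.7]
t 22.7 grasp [429.7 -25.7 241.2] jaw -2.1 F [-0.2  0.1  0. ] w 91.7 MOVE cm [ 15.92  -0.94 -10.12] turn -22.1 q6 -0.21
```

Emit:
arm_command:
  moves:
    - [1,-0.5,-4,-8,1]
    - [2,-1,-8,-16,1]
    - [5,-1,-10.2,-23.2,1]
    - [9,-1,-10.2,-23.2,1]
    - [10.4,-1,-10.2,-23.2,1]
    - [10.4,-1,-10.2,-23.2,1]
    - [10.4,-1,-10.2,-23.2,1]

```text
time: 23.4
tool_pos: [423.1, 76.2, 296.4]
tcp_rot: [1.251, 1.55, 0.048]
contact_force: [0.4, 0.8, 0.7]
grip_width: 92.3
```

```bash
python3 - <<'E'
from h import *
from plant import bot
go(bot,[427.3,76.3,84],21)
c,o=snap(bot,'wrist','wrist12')
cv2.imwrite('pics/wrist12b.png',cv2.resize(c['frame'][100:280,120:400],None,fx=2.8,fy=2.8,interpolation=2))
E
```

```text
t 23.4 grasp [426.5  76.4 137.2] jaw 21.0 F [0.4 0.8 0.7] w 92.3 MOVE cm [ 5.32 -0.03  0.  ] turn 0.0 q6 -0.37
```

View pics/wrist12b.png

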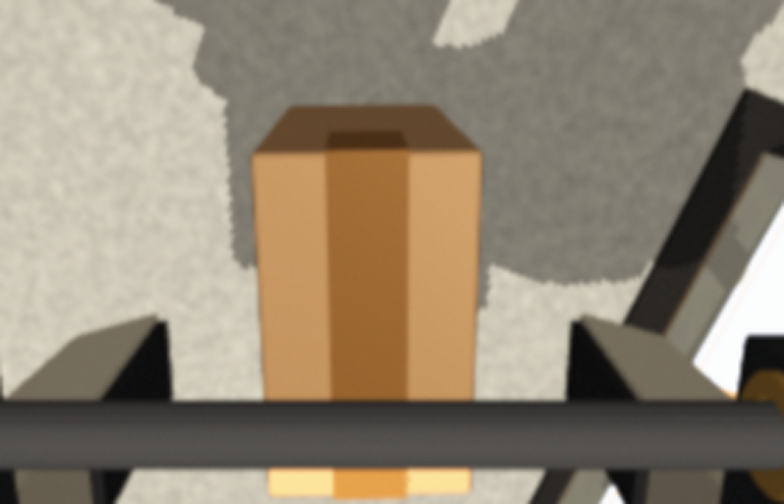

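The parcel is aligned and centred between the jaws, so I'll descend and grip.

Emit:
arm_command:
  moves:
    - [2,0,0,0,1]
    - [4,0,0,0,1]
    - [5,0,0,0,1]
    - [5.3,0,0,0,1]
    - [5.3,0,0,0,0]
    - [5.3,0,0,0,0]
    - [5.3,0,0,0,0]
    - [5.3,0,0,0,0]
    - [5.3,0,0,0,0]

```text
time: 24.35
tool_pos: [424.4, 76.3, 244.3]
tcp_rot: [1.246, 1.548, 0.042]
contact_force: [-3.2, -1.6, 2.0]
grip_width: 56.1
```

Emit:
arm_command:
  moves:
    - [-1,0,0,0,0]
    - [-3,0,0,0,0]
    - [-6,0,0,0,0]
    - [-10,0,0,0,0]
    - [-14,0,0,0,0]
    - [-16,0,0,0,0]
    - [-16,0,0,0,0]
    - [-16,0,0,0,0]

```text
time: 25.15
tool_pos: [420.2, 76.1, 403.8]
tcp_rot: [1.247, 1.548, 0.043]
contact_force: [0.1, -0.5, -3.9]
grip_width: 53.7
```

```bash
python3 - <<'E'
from h import *
from plant import bot
go(bot,[606.5,-248.5,200],-2.1)
E
```

```text
t 25.15 grasp [423.8  76.3 244.6] jaw 21.0 F [ 0.1 -0.5 -3.9] w 53.7 MOVE cm [ 4.84  5.29 36.84] turn 23.1 q6 -0.37
```

Emit:
arm_command:
  moves:
    - [0,0.5,3,2,0]
    - [0,1,7,5,0]
    - [0,2,11,8,0]
    - [0,3,15,11,0]
    - [0,4,19,14,0]
    - [0,5,23,17,0]
    - [0,5.3,27,20,0]
    - [0,5.3,29,23.1,0]
    - [0,5.3,29,23.1,0]
    - [0,5.3,29,23.1,0]

```text
time: 26.15
tool_pos: [573.5, -175.6, 404.4]
tcp_rot: [1.789, 1.552, 0.183]
contact_force: [0.1, -0.1, -3.3]
grip_width: 54.0
```

```bash
python3 - <<'E'
from h import *
from plant import bot
c,o=snap(bot,'wrist','wrist13')
go(bot,[606.5,-248.5,150],-2.1)
cv2.imwrite('pics/wrist13b.png',cv2.resize(c['frame'],(800,600)))
E
```

```text
t 26.2 grasp [ 576.4 -174.4  245.9] jaw -2.0 F [ 0.6 -0.2 -3.3] w 54.0 MOVE cm [9.63 3.08 7.33] turn 0.1 q6 -0.39
```

View pics/wrist13b.png

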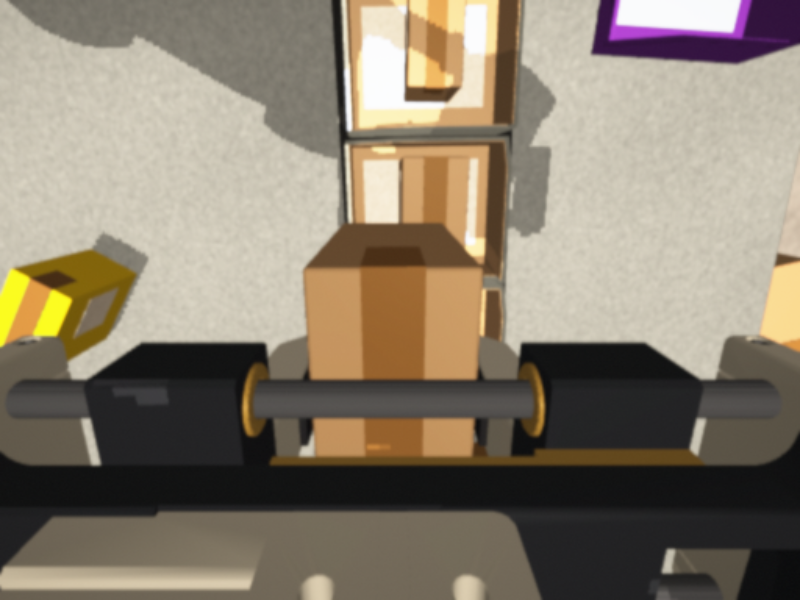

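```bash
python3 - <<'E'
from h import *
from plant import bot
k,f=ld('wrist13')
P=cast(k,np.array([(305,268),(482,268)])*.64,267);print(P.round(1)) # width check: 54
E
```

```text
[[ 552.5 -127.2  267. ]
 [ 604.  -129.2  267. ]]
```

Emit:
arm_command:
  moves:
    - [0,1.5,3.5,0,0]
    - [1,3.1,7.3,0,0]
    - [4,3.1,7.3,0,0]
    - [7,3.1,7.3,0,0]
    - [9.6,3.1,7.3,0,0]
    - [9.6,3.1,7.3,0,0]
    - [9.6,3.1,7.3,0,0]
    - [9.6,3.1,7.3,0,0]

```text
time: 27.0
tool_pos: [604.1, -248.3, 311.6]
tcp_rot: [1.67, 1.549, 0.065]
contact_force: [0.4, 0.1, -2.3]
grip_width: 54.0
```

```bash
python3 - <<'E'
from h import *
from plant import bot
c,o=snap(bot,'wrist','wrist14');snap(bot,'scene','scene14')
go(bot,[606.5,-248.5,93],-2.1)
cv2.imwrite('pics/wrist14b.png',cv2.resize(c['frame'],(800,600)))
cv2.imwrite('pics/scene14b.png',cv2.resize(ld('scene14')[1][60:260,130:330],None,fx=3,fy=3,interpolation=2))
E
```

```text
t 27.1 grasp [ 607.5 -248.3  152.4] jaw -2.0 F [-0.5 -0.2 -2.6] w 53.5 MOVE cm [ 5.93 -0.23  0.04] turn 0.1 q6 -0.48
```

View pics/wrist14b.png

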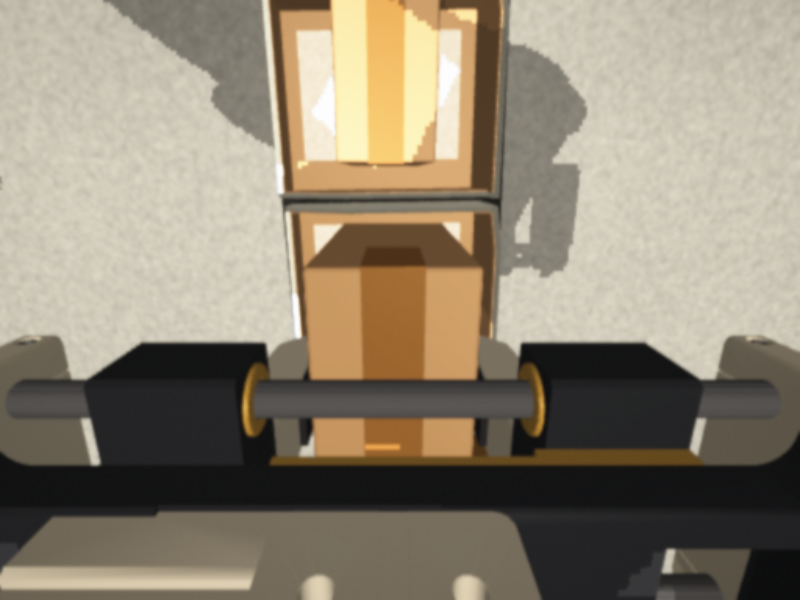

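View pics/scene14b.png

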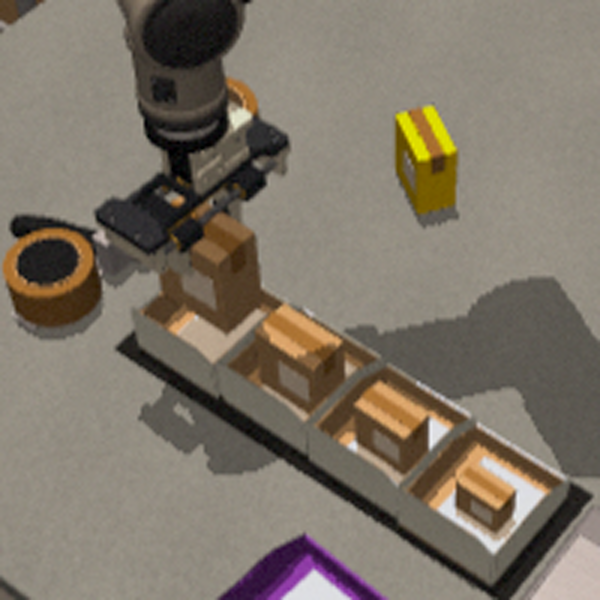

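```bash
python3 - <<'E'
from h import *
k,f=ld('wrist14');a=np.array;s=.64
print('gap',cast(k,a([(287,200),(495,199)])*s,53).round(1)[:,:2].tolist())
print('pad4 far edge',cast(k,a([(315,226),(460,224)])*s,7).round(1)[:,:2].tolist())
print('large near',cast(k,a([(338,162),(436,162)])*s,92).round(1)[:,:2].tolist())
P=cast(k,a([(305,266),(482,266)])*s,173);print(P.round(1)[:,:2].tolist())
E
```

```text
gap [[552.5, -187.2], [670.0, -190.8]]
pad4 far edge [[559.2, -207.6], [658.4, -209.9]]
large near [[586.6, -168.8], [631.8, -170.4]]
[[583.4, -199.8], [635.4, -201.9]]
```

Emit:
arm_command:
  moves:
    - [2,0,0,0,0]
    - [3.5,0,0,0,0]
    - [4.5,-0.1,0,0,0]
    - [5,-0.1,0,0,0]
    - [5.3,-0.1,0,0,0]
    - [5.5,-0.1,0,0,0]
    - [5.5,-0.1,0,0,0]

```text
time: 27.8
tool_pos: [604.3, -248.5, 256.8]
tcp_rot: [1.653, 1.548, 0.048]
contact_force: [0.9, 0.6, -2.3]
grip_width: 53.9
```

Emit:
arm_command:
  moves:
    - [0.1,-0.1,0,0,0]
    - [0.2,-0.1,0,0,0]
    - [0.3,-0.1,0,0,0]
    - [0.3,-0.1,0,0,0]

```text
time: 28.2
tool_pos: [603.3, -248.4, 253.7]
tcp_rot: [1.657, 1.548, 0.052]
contact_force: [-0.0, -0.2, -2.4]
grip_width: 53.7
```

Emit:
arm_command:
  moves:
    - [0.05,0,0,0,0]
    - [0.1,0,0,0,0]
    - [0.15,0,0,0,0]
    - [0.2,0,0,0,0]
    - [0.2,0,0,0,0]

```text
time: 28.7
tool_pos: [603.4, -248.3, 252.3]
tcp_rot: [1.649, 1.548, 0.044]
contact_force: [-1.4, 1.9, 3.1]
grip_width: 53.9
```

Emit:
arm_command:
  moves:
    - [0.05,0,0,0,0]
    - [0.1,0,0,0,0]
    - [0.1,0,0,0,0]

```text
time: 29.0
tool_pos: [603.4, -248.2, 252.2]
tcp_rot: [1.635, 1.548, 0.03]
contact_force: [-3.0, 3.3, 7.2]
grip_width: 53.9
```

Emit:
arm_command:
  moves:
    - [0,0,0,0,0.85]
    - [0,0,0,0,0.85]
    - [0,0,0,0,0.85]
    - [-1,0,0,0,0.85]
    - [-4,0,0,0,0.85]
    - [-8,0,0,0,0.85]
    - [-12,0,0,0,1]
    - [-15,0,0,0,1]
    - [-15,0,0,0,1]
    - [-15,0,0,0,1]

```text
time: 30.0
tool_pos: [599.8, -248.3, 403.1]
tcp_rot: [1.599, 1.546, -0.006]
contact_force: [0.2, 0.5, 0.2]
grip_width: 91.5
```

Emit:
arm_command:
  moves:
    - [0,-4,2,0,1]
    - [0,-7,5,0,1]
    - [0,-7,8,0,1]
    - [0,-7,10,0,1]
    - [0,-7,10,0,1]
    - [0,-7,10,0,1]

```text
time: 30.6
tool_pos: [526.2, -345.8, 399.7]
tcp_rot: [1.703, 1.548, 0.097]
contact_force: [-0.3, 0.1, 0.6]
grip_width: 92.0
```

```bash
python3 - <<'E'
from h import *
from plant import bot
c,o=snap(bot,'wrist','wrist15');snap(bot,'scene','scene15');snap(bot,'side','side15')
print(o['tool_pos'],o['time'],o['contact_force'])
cv2.imwrite('pics/wrist15b.png',cv2.resize(c['frame'],(800,600),interpolation=2))
cv2.imwrite('pics/scene15b.png',np.hstack([cv2.resize(ld('scene15')[1][90:270,150:350],None,fx=2,fy=2.2,interpolation=2),cv2.resize(ld('side15')[1][110:290,200:400],None,fx=2,fy=2.2,interpolation=2)]))
E
```

```text
[ 526.19560131 -345.80541905  399.70911245] 30.6 [-0.31825495  0.0933636   0.60659156]
```

View pics/wrist15b.png

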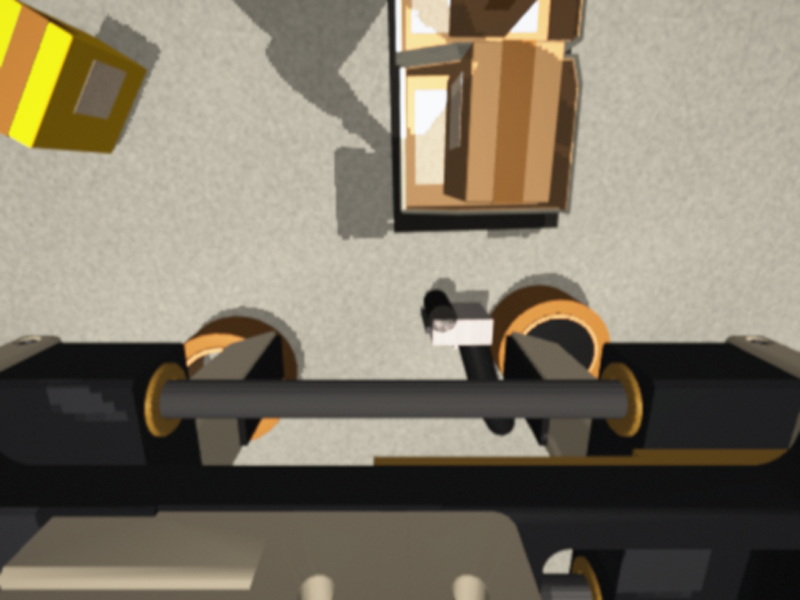

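View pics/scene15b.png

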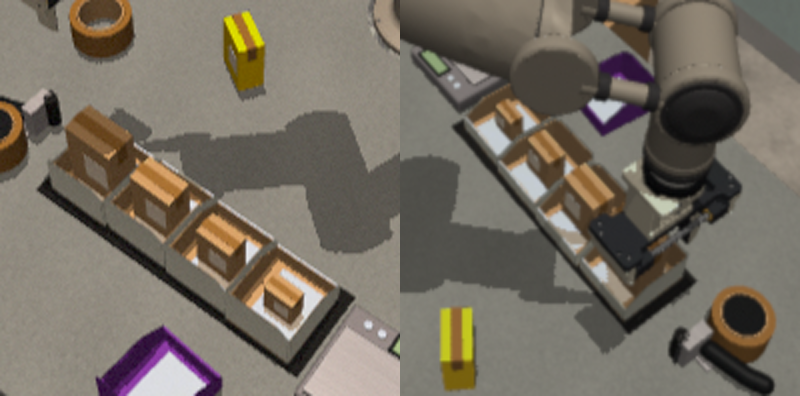

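```bash
python3 - <<'E'
from h import *
from plant import bot
k,f=ld('wrist15')
rep('largest',k,np.array([(475,42),(562,42),(549,205),(466,202)])*.64,112)
print(bot.get_obs()['dq'].round(3));print(bot.close_job())
E
```

```text
largest [ 609.5 -247.4] len [50.7 93.  53.6 90.8] ang [ -1.7 -90.9 175.9  87.4]
[ 0.003 -0.005 -0.005 -0.001  0.    -0.001]
the job is handed in; nothing more can be done
None
```

The four parcels are sorted by size, one to a bin. The smallest is next to the scale and the largest is at the tape-gun end, placed in that order. Each one was lowered until it touched the bin floor (about 5–8 N felt at the wrist) before I let go. The job was handed in at about 31 s with the arm clear and at rest.

The last pictures show all four upright, with the long side along the row to within about 1–2°. I put them within about 3 mm of the bin centres by the wrist camera. The roll of tape, the yellow box and the purple bin were not touched.

- **Bin centres:** my measurements disagreed by 3–4 mm, because the white floor pads sit slightly off from the walls. I used the walls.
- **Tool tilt:** the tool had drifted about 1.3° from vertical by the end. It did not visibly tilt any parcel.
- **Largest parcel:** its grip was still closing when I began to lift it. A later check showed it centred in the jaws.

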